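# Scoop the rejected inductors into the scrap bin

### The arm

A 7-joint arm with a two-finger parallel gripper is mounted at the origin on the work surface. World frame = base frame: x ahead of the robot, y to its left, z up, the work surface at z = 0. Lengths are in m, angles in rad, forces in N, time in s.
With the tool pointing down it reaches from about 0.425 to 0.925 m from the base axis. Payload 6.8 kg.
Tool frame: the origin (TCP) lies on the centre line of the jaws, within the pads' length; the fingertips stand 14 mm ahead of it and the grasp point (between the pads) lies 5 mm behind it (bot.finger_overhang is the distance from the TCP to the fingertips, in m); z points along the fingers, y is the line along which they close (so a half turn about z gives the same grasp; the last joint's range is limited). The gripper opens to 85 mm and grips with 20 to 120 N. Pads are 22 mm wide; open, the fingers measure 114 mm over their backs; the gripper's body (76 mm by 85 mm) begins 54 mm behind the grasp point. The pads swing forward as they close: fully open they stand 13 mm farther back than shut.
Start: joints at [-1.351, 0.477, 0.022, 1.555, -0.011, 1.109, -0.083], TCP at [0.217, 0.639, 0.245] pointing down, gripper open.
Joint ranges: [-2.96, 2.96], [-0.34, 2.1], [-1.41, 1.46], [0.24, 2.44], [-1.37, 4.51], [0.17, 1.92], [-2.96, 2.96]. Speed limits (rad/s): [2.39, 2.39, 3.14, 3.14, 3.14, 3.14, 3.14].

### API

Orientations are given as a unit quaternion [w, x, y, z].
In Python, from station import bot gives the robot as it stands.
- The arm moves only by the shell command python3 -m inch 'ROWS' [OPENING] [FORCE]. ROWS is JSON, a list of rows, each a list of 4 numbers: the shift along the tool's x, y, z in m, then the turn about the tool's z in degrees. A call has 1 to 12 rows; each row shifts and turns the commanded pose from where the row before left it, along the tool's axes as they then stand; what a row does not reach is not made up. A row lasts 1/10 s, in which the tool goes at most 50 mm and 8.59 degrees, less where a joint would pass 70% of its speed; a pose out of reach is approached as far as the arm can. A call is refused whole if a number of a shift passes 0.05 or a number of a turn 8.59, either way. A call with a gripper value outside its range is refused whole. OPENING is the finger opening in m, from 0 to 0.0854, set as the call begins (- or left out, the last holds). The fingers move at their own pace and stop on an object; FORCE is the grip in N (left out, the last holds). Time passes only in rows, so rows that do not move let the fingers close. It gives the time, the measured TCP pose, the force, the opening and the grip force at its end, in the units of the state.
- bot.get_obs(): the state, without advancing time (a new reading comes with each control period).
- bot.read_camera(name): name is "scene" or "top" or "wrist"; returns a dict with "color" (480x640x3 uint8, red, green, blue), "mtx" (3x3 intrinsics, pixels), "dist_coeffs" ([k1, k2, p1, p2, k3] as OpenCV has them; the pictures are not rectified), "world_from_camera" (4x4, takes a point from camera to world coordinates); the wrist camera has in their place "hand_eye" (4x4, takes a point from camera to tool coordinates, whose origin is the TCP and whose axes are the flange's). Camera axes: x right, y up, looking along -z (the intrinsics and any distortion apply to the point x, -y, -z); pixel columns grow to the right and rows downward; lengths in m; the calibration is good to about 2 mm. A picture is of the moment at which its call begins: read the wrist's pose just before it. There is no depth.
- bot.hand_in(): hands the job in; it is judged then, once.
The state is a dict: "t": time; "q": joint angles; "joint_vel": joint speeds; "joint_torque": joint torques, N m; "eef_pos": TCP position; "tool_rot": TCP orientation; "contact_force": force on the tool from outside, world axes, zero at the start; "torque": the same for the moment, N m; "gripper_width": opening from 0.0 (shut) to 1.0 (fully open); "grasp_force": force on a finger pad.
Only numpy, scipy, OpenCV 4.12 (cv2) and the standard library are available. Lean on these libraries where they do the work, as an engineer would, in place of code of your own. Each camera call takes 0.05 s, during which the arm holds its last target. There are 200 camera calls.

### The job

The three inductors in the white sorting pan have failed the meter: take the hand scoop from its pink pad, reach in under the bar lamp, scoop them up and tip all three into the red scrap bin, without touching the inductors with the fingers. Then lay the scoop back on its pad, flat and right way up, and let go. Do not hit the lamp, and leave the blue bin with its good parts, the micrometer fixture and the jar where they are.

Things in the scene. Friction and masses are not known exactly. Their poses are not given: they have to be found in the camera images.
- scoop: Aluminium hand scoop, 0.14 kg, flat-bottomed open trough with a black handle, standing on its bowl on the pad. Origin: centre of the bowl's underside; x points out of the mouth, z up. Bowl 85 long (x -42.5 to +42.5), 78 wide outside, 2 mm sheet; back wall 34 tall, sides 32 tall, swept down from x -10 to 4 mm at x +26. Centre of mass about x -25 mm
- scoop_grip (a point): where to pinch the scoop's handle, at scoop x -94.5, y 0, z 54 mm; axes as the scoop's. The handle, 16 wide (y) and 20 mm deep with flat sides, leaves the back wall at x -42.5, z 24 and rises backwards at 30 degrees; its black part runs from 10 to 100 mm along it. This point is 60 mm along, so 40 mm go on behind it, up to 83 mm high
- scoop_lip (a point): middle of the scoop's straight lip, at scoop x +42.5, z 0; axes as the scoop's. The floor thins over its last 12 mm to a 0.5 mm edge here. With the lip on the pan's floor, inductors are pushed along it; those stopped by the end wall ride up over the lip into the bowl
- pad: pink pad for the scoop, 250 (x) x 160 (y) x 2 mm, fixed to the bench; origin at the centre of its underside, z up
- pan: white sorting pan, fixed. Inside 230 (x) x 88 (y) mm, walls and floor 4 mm thick, walls upright, rim 34 mm above the bench. Origin: centre of its underside. It lies across the bench: its +x end is the left one as seen from the robot (yaw 1.17 to 1.97), and the inductors start in that half, standing between x = 0 and the end wall
- lamp: LED bar lamp, fixed over the pan; origin at bench level under it, axes as the pan's. Bar across the pan: x -25 to +15, y -165 to +80, z 200 to 228 mm; post 16 mm thick, 243 tall at y -155, on a foot 84 wide, 14 high. With the scoop run up to the pan's end wall, an upright gripper would meet the bar: lean it back over the handle by about 30 degrees
- reject0: rejected inductor in the pan: a dark drum core with a copper winding, 26 mm wide and 18 mm tall, edges bevelled 3 mm, about 30 g, slippery (friction coefficient about 0.3). Origin: centre of its underside as it stands
- reject1: rejected inductor in the pan, like reject0
- reject2: rejected inductor in the pan, like reject0
- red_bin: red scrap bin, empty, loose, 0.45 kg: 115 (x) x 135 (y) x 62 mm tall, walls and floor 4 mm, open on top. Origin: centre of its underside, z up. It and the blue bin stand side by side and may have changed places
- blue_bin: blue bin of accepted parts, same size as the red one; leave it alone
- good0: accepted inductor standing in the blue bin, like reject0; leave it alone
- good1: accepted inductor standing in the blue bin, like good0; leave it alone
- fixture: micrometer gap fixture, aluminium and steel, 1.3 kg, loose: foot 100 (x) x 85 (y) mm, 169 mm tall. Origin: centre of its underside; leave it alone
- jar: amber jar with a white cap, 54 mm across, 85 mm tall, loose. Origin: centre of its underside; leave it alone
Mind the look-alikes: they are no part of the job. Leave any green or yellow look-alike of the scoop alone.

How it is judged:
On the way:
1. the scoop, with at least one inductor in its bowl, is lifted clear of the pan (height (world z) of scoop above 0.05 m and ((x of reject0 in the frame of scoop between -0.045 and 0.045 m and y of reject0 in the frame of scoop between -0.04 and 0.04 m and z of reject0 in the frame of scoop between -0.005 and 0.04 m) or (x of reject1 in the frame of scoop between -0.045 and 0.045 m and y of reject1 in the frame of scoop between -0.04 and 0.04 m and z of reject1 in the frame of scoop between -0.005 and 0.04 m) or (x of reject2 in the frame of scoop between -0.045 and 0.045 m and y of reject2 in the frame of scoop between -0.04 and 0.04 m and z of reject2 in the frame of scoop between -0.005 and 0.04 m))), for 0.2 s.
At the end, for the whole second after the job is handed in: All three rejects lie at rest inside the red bin (below its rim), which stands upright; the scoop lies at rest, flat and right way up (within 6 degrees, underside within 8 mm of the bench), with the middle of its bowl over the pad, released (x of reject0 in the frame of red_bin between -0.056 and 0.056 m and y of reject0 in the frame of red_bin between -0.066 and 0.066 m and z of reject0 in the frame of red_bin between -0.005 and 0.056 m and linear speed of each of reject0, reject1, reject2 below 0.03 m/s and x of reject1 in the frame of red_bin between -0.056 and 0.056 m and y of reject1 in the frame of red_bin between -0.066 and 0.066 m and z of reject1 in the frame of red_bin between -0.005 and 0.056 m and x of reject2 in the frame of red_bin between -0.056 and 0.056 m and y of reject2 in the frame of red_bin between -0.066 and 0.066 m and z of reject2 in the frame of red_bin between -0.005 and 0.056 m and angle between red_bin's own z axis and vertical below 0.06 rad and x of scoop in the frame of pad between -0.125 and 0.125 m and y of scoop in the frame of pad between -0.08 and 0.08 m and height (world z) of scoop below 0.008 m and angle between scoop's own z axis and vertical below 0.1 rad and linear speed of scoop below 0.02 m/s and contact force between the fingers and scoop below 0.2 N); the robot touches nothing.
It fails at once if the fingers touch an inductor (contact force between the fingers and reject0 above 0.5 N or contact force between the fingers and reject1 above 0.5 N or contact force between the fingers and reject2 above 0.5 N or contact force between the fingers and good0 above 0.5 N or contact force between the fingers and good1 above 0.5 N).
It fails at once if the lamp is hit (more than 4 N) (contact force between lamp and anything else above 4 N).
It fails at once if the blue bin, its parts, the fixture or the jar is moved more than 25 mm or tipped (distance of any of fixture, jar, blue_bin, good0, good1 from where it was at the start of the episode above 0.025 m or angle between any of fixture, jar, blue_bin's own z axis and vertical above 0.25 rad).
It also fails if it takes over 67 s, if anything falls off the work surface, if the arm or the gripper's body presses on something with over 40 N, if the wrist force passes 120 N, or if a joint passes its speed limit or range.

## Working session

There is one attempt and no reset: what is moved stays moved. The work goes in short steps, Python scripts to look and compute and a shell command to move; the robot and the scene stay as the last step left them, time stands still between calls to the robot, and variables do not carry over. Pictures are saved under pics/ and viewed, at most 10 in all, crops included, and the job is handed in when it is done.

```bash
ls; mkdir -p pics; python3 - <<'E'
from station import bot
import cv2,numpy as np
for n in("scene","top"):
    c=bot.read_camera(n);cv2.imwrite(f"pics/{n}0.png",c["color"][:,:,::-1]);print(n,c["mtx"].tolist(),c["dist_coeffs"],np.round(c["world_from_camera"],3).tolist())
o=bot.get_obs();print(o)
print(bot.read_camera("wrist")["hand_eye"])
E
```

```text
pics
scene [[510.10742027453625, 0.0, 317.34623936343377], [0.0, 510.10742027453625, 240.54697153883563], [0.0, 0.0, 1.0]] [0.00577692 0.         0.         0.         0.        ] [[-0.451, -0.639, 0.623, 1.376], [0.892, -0.335, 0.303, 0.298], [0.015, 0.693, 0.721, 1.077], [0.0, 0.0, 0.0, 1.0]]
top [[508.09414130634656, 0.0, 318.97838566058255], [0.0, 508.09414130634656, 241.71862655692425], [0.0, 0.0, 1.0]] [-0.01329988  0.          0.          0.          0.        ] [[0.009, 0.991, -0.134, 0.35], [-1.0, 0.007, -0.014, -0.118], [-0.013, 0.134, 0.991, 1.332], [0.0, 0.0, 0.0, 1.0]]
{'t': 0.1, 'q': array([-1.3511214 ,  0.47773973,  0.02231426,  1.55631974, -0.01151839,
        1.1092635 , -0.08308284]), 'joint_vel': array([ 8.25285689e-05, -1.81232162e-03, -3.43501233e-04, -1.39340932e-03,
       -6.01435488e-04,  5.91982644e-05, -5.99925307e-04]), 'joint_torque': array([ 4.02025500e-03, -5.97756529e+01,  1.61346808e+00, -2.81952631e+01,
        1.28492620e-02,  5.06685217e-03,  2.19750984e-05]), 'eef_pos': array([0.21713644, 0.63860868, 0.24442126]), 'tool_rot': array([-8.76375239e-05,  1.63127845e-01,  9.86604614e-01, -7.96719647e-04]), 'contact_force': array([ 0.58280892,  0.06593275, -0.17669008]), 'torque': array([-0.00531356,  0.04415925, -0.02051001]), 'grasp_force': 0.0, 'gripper_width': 0.9998322560377714}
[[-7.81492585e-04  9.46349364e-01  3.23144348e-01  8.20260485e-02]
 [ 9.99999692e-01  7.16600664e-04  3.19788237e-04  5.82477483e-04]
 [ 7.10659406e-05  3.23144499e-01 -9.46349633e-01 -1.27805520e-01]
 [ 0.00000000e+00  0.00000000e+00  0.00000000e+00  1.00000000e+00]]
```

View pics/top0.png

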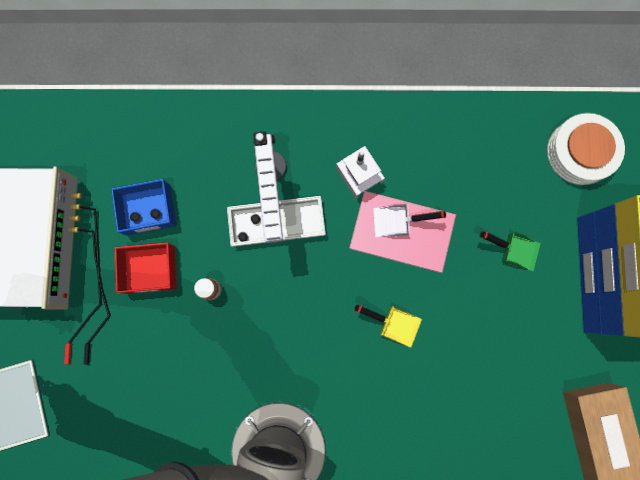

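View pics/scene0.png

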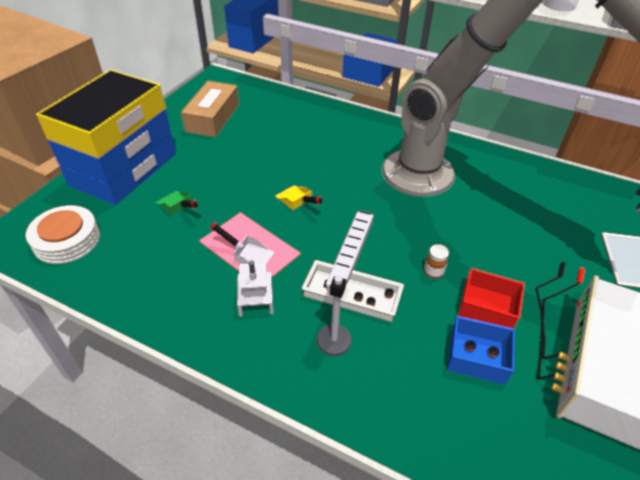

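The top view shows three scoop candidates: silver on the pink pad (391,221), green (522,250) and yellow (402,327). The silver one fits because it is aluminium and on the pad. The pan is at (277,222), red bin (146,268), blue bin (143,206), jar (207,289) and fixture (361,171). I'll confirm the scoop in a crop and check what the move command offers.

```bash
python3 -m inch --help 2>&1 | head -40
cat > h.py <<'E'
import cv2,numpy as np
from station import bot
def ray(c,u,v,W=None):
    W=c["world_from_camera"] if W is None else W
    x,y=cv2.undistortPoints(np.array([[[u,v]]],float),c["mtx"],np.array(c["dist_coeffs"]))[0,0]
    return W[:3,3],W[:3,:3]@np.array([x,-y,-1])
def on(c,u,v,z,W=None):
    o,d=ray(c,u,v,W); return o+d*(z-o[2])/d[2]
def proj(c,P,W=None):
    W=c["world_from_camera"] if W is None else W
    p=np.linalg.inv(W)@np.append(P,1); q=p[:3]*[1,-1,-1]
    return cv2.projectPoints(q.reshape(1,1,3),np.zeros(3),np.zeros(3),c["mtx"],np.array(c["dist_coeffs"]))[0][0,0]
def wpose():
    from scipy.spatial.transform import Rotation as R
    o=bot.get_obs();w,x,y,z=o["tool_rot"];T=np.eye(4);T[:3,:3]=R.from_quat([x,y,z,w]).as_matrix();T[:3,3]=o["eef_pos"];return T
E
python3 - <<'E'
from h import *
c=bot.read_camera("top")["color"]
cr=cv2.resize(c[120:280,220:460],None,fx=3.33,fy=3.33,interpolation=cv2.INTER_CUBIC)
cv2.imwrite("pics/crop1.png",cr[:,:,::-1])
E
```

```text
invalid input: not JSON, or not a number
```

View pics/crop1.png

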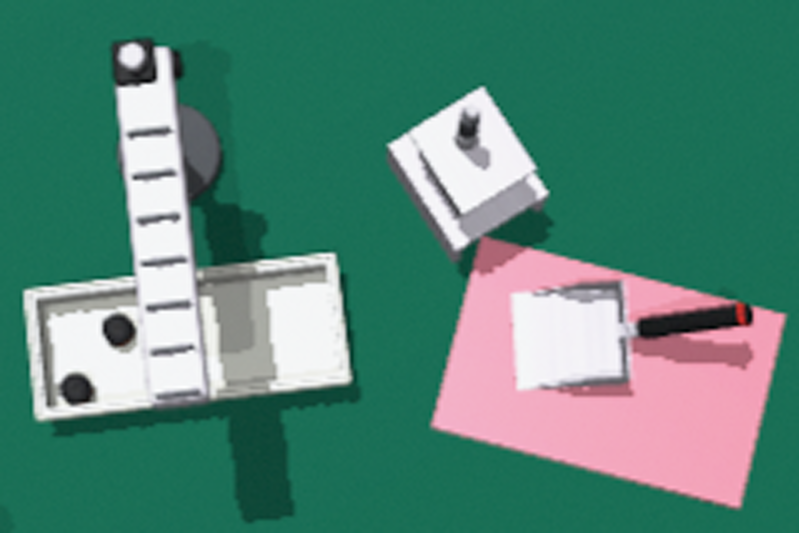

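The crop confirms the silver scoop on the pink pad: mouth to the left (515,340), back wall (627,335), red-tipped handle end (745,314). Rows turn only about tool z, so I'll check whether the arm leans the tool when it works at the edge of its reach. I'll test that high up and clear of everything.

```bash
python3 -m inch '[[0,0,-0.05,0],[0,0,-0.05,0],[0,0.05,-0.05,0],[0,0.05,0,0],[0,0.05,0,0],[0,0.05,0,0],[0,0.05,0,0]]'; python3 -c "
from h import *
print(np.round(wpose(),3),bot.get_obs()['q'].round(3))"
```

```text
t: 0.9
eef_pos: [0.2889, 0.85, 0.3806]
tool_rot: [-0.0, 0.164, 0.987, -0.0]
contact_force: [1.3, 2.9, 0.7]
gripper_width: 0.998
grasp_force: 0.0
[[-0.947  0.323 -0.001  0.289]
 [ 0.323  0.947 -0.001  0.85 ]
 [ 0.    -0.001 -1.     0.381]
 [ 0.     0.     0.     1.   ]] [-1.33   0.916  0.072  0.497 -0.058  1.73  -0.053]
```

```bash
python3 -m inch '[[0,0.05,0,0],[0,0.05,0,0],[0,0.05,0,0],[0,0.05,0,0]]'; python3 -c "
from h import *
print(np.round(wpose(),3),bot.get_obs()['q'].round(3))"
```

```text
t: 1.3
eef_pos: [0.3483, 0.856, 0.3761]
tool_rot: [-0.025, 0.223, 0.975, 0.005]
contact_force: [0.5, -0.9, -0.2]
gripper_width: 0.998
grasp_force: 0.0
[[-0.9    0.434 -0.046  0.348]
 [ 0.434  0.901  0.02   0.856]
 [ 0.05  -0.002 -0.999  0.376]
 [ 0.     0.     0.     1.   ]] [-1.348  1.098  0.96   0.309 -0.915  1.857  0.02 ]
```

The tilt is kept once reached, so the lean can be made at the edge of the workspace. It has to point along the pan's +x, roughly world +y. I'll swing to azimuth ~95° and push up and out there.

```bash
python3 -m inch '[[0.047,-0.03,0,0],[0.047,-0.03,0,0],[0.047,-0.03,0,0],[0.047,-0.03,0,0],[0.047,-0.03,0,0],[0.047,-0.03,0,0],[0.047,-0.03,0,0],[0.047,-0.03,0,0]]'; python3 -c "
from h import *
print(np.round(wpose(),3),bot.get_obs()['q'].round(3))"
python3 -m inch '[[0,0,-0.05,0],[0,0,-0.05,0],[0,0,-0.05,0],[0,0,-0.05,0],[0,0,-0.05,0],[0,0,-0.05,0],[0,0,-0.05,0],[0,0,-0.05,0]]'; python3 -c "
from h import *
print(np.round(wpose(),3),bot.get_obs()['q'].round(3))"
```

```text
t: 2.1
eef_pos: [-0.0509, 0.8078, 0.3943]
tool_rot: [-0.025, 0.222, 0.975, 0.005]
contact_force: [-0.2, 1.6, -0.0]
gripper_width: 1.002
grasp_force: 0.0
[[-0.9    0.433 -0.046 -0.051]
 [ 0.432  0.901  0.021  0.808]
 [ 0.051 -0.001 -0.999  0.394]
 [ 0.     0.     0.     1.   ]] [-2.135  0.838  1.093  0.996 -0.774  1.641 -0.171]
t: 2.9
eef_pos: [-0.03, 0.7435, 0.65]
tool_rot: [-0.041, 0.223, 0.973, 0.047]
contact_force: [0.4, 0.1, 1.1]
gripper_width: 0.996
grasp_force: 0.0
[[-0.898  0.437 -0.058 -0.03 ]
 [ 0.429  0.896  0.11   0.743]
 [ 0.1    0.074 -0.992  0.65 ]
 [ 0.     0.     0.     1.   ]] [-1.763  0.555  0.249  0.567 -0.202  1.915 -0.516]
```

```bash
python3 -m inch '[[0.02,0.04,-0.05,0],[0.02,0.04,-0.05,0],[0.02,0.04,-0.05,0],[0.02,0.04,-0.05,0],[0.02,0.04,-0.05,0],[0.02,0.04,-0.05,0]]'; python3 -c "
from h import *
print(np.round(wpose(),3),bot.get_obs()['q'].round(3))"
```

```text
t: 3.5
eef_pos: [-0.0186, 0.781, 0.7394]
tool_rot: [-0.071, 0.223, 0.959, 0.157]
contact_force: [0.5, 0.2, -0.0]
gripper_width: 1.003
grasp_force: 0.0
[[-0.89   0.451 -0.066 -0.019]
 [ 0.406  0.851  0.333  0.781]
 [ 0.206  0.269 -0.941  0.739]
 [ 0.     0.     0.     1.   ]] [-1.733  0.623  0.408  0.279 -0.367  1.915 -0.509]
```

```bash
python3 -m inch '[[0.02,0.04,-0.05,0],[0.02,0.04,-0.05,0],[0.02,0.04,-0.05,0],[0.02,0.04,-0.05,0]]'; python3 - <<'E'
from h import *
print(np.round(wpose(),3),bot.get_obs()['q'].round(3))
c=bot.read_camera("top")
S=3.33
f=lambda u,v,z:on(c,220+u/S,120+v/S,z)
for n,u,v,z in [("lip a",513,292,.002),("lip b",518,390,.002),("back a",625,282,.036),("back b",632,383,.036),("tip",748,313,.085),("panLt",26,290,.034),("panLb",38,420,.034),("panRt",335,255,.034),("panRb",352,384,.034),("i0",118,329,.022),("i1",75,388,.022),("pad1",480,238,.002),("pad2",786,314,.002),("pad3",741,507,.002),("pad4",431,427,.002),("postlamp",134,55,.243),("barL",137,400,.228),("barR",208,395,.228)]:
    print(n,f(u,v,z).round(4))
im=cv2.cvtColor(c["color"],cv2.COLOR_RGB2HSV)
m=((im[...,0]<6)|(im[...,0]>174))&(im[...,1]>150)&(im[...,2]>80)
m[:,200:]=0;m[320:]=0;m[:,:100]=0
n,l,st,ce=cv2.connectedComponentsWithStats(m.astype(np.uint8))
i=1+st[1:,4].argmax();print(st[i],ce[i]);cn=max(cv2.findContours((l==i).astype(np.uint8),0,1)[0],key=cv2.contourArea)
for p in cv2.boxPoints(cv2.minAreaRect(cn)):print("red",p,on(c,*p,.062).round(4))
s=bot.read_camera("scene");k=cv2.resize(s["color"][240:340,280:440],None,fx=5,fy=5,interpolation=cv2.INTER_CUBIC)
cv2.imwrite("pics/crop2.png",k[:,:,::-1])
E
```

```text
t: 3.9
eef_pos: [-0.0094, 0.7609, 0.8048]
tool_rot: [-0.087, 0.222, 0.947, 0.214]
contact_force: [1.5, 0.1, 0.1]
gripper_width: 1.0
grasp_force: 0.0
[[-0.886  0.459 -0.069 -0.009]
 [ 0.384  0.809  0.444  0.761]
 [ 0.26   0.367 -0.893  0.805]
 [ 0.     0.     0.     1.   ]] [-1.783  0.615  0.998  0.242 -0.883  1.915 -0.442]
lip a [ 0.6228 -0.2454  0.002 ]
lip b [ 0.5437 -0.249   0.002 ]
back a [ 0.6244 -0.3294  0.036 ]
back b [ 0.5448 -0.3337  0.036 ]
tip [ 0.591 -0.413  0.085]
panLt [0.6154 0.1388 0.034 ]
panLb [0.5128 0.126  0.034 ]
panRt [ 0.6449 -0.1032  0.034 ]
panRb [ 0.5428 -0.1172  0.034 ]
i0 [0.5871 0.0674 0.022 ]
i1 [0.5398 0.1    0.022 ]
pad1 [ 0.6669 -0.2192  0.002 ]
pad2 [ 0.6065 -0.4628  0.002 ]
pad3 [ 0.4521 -0.4234  0.002 ]
pad4 [ 0.5136 -0.18    0.002 ]
postlamp [0.7335 0.0303 0.243 ]
barL [0.5023 0.0245 0.228 ]
barR [ 0.506  -0.0224  0.228 ]
[ 115  243   61   50 2244] [145.25222816 267.24019608]
red [112.12235 246.76094] [0.5054 0.4246 0.062 ]
red [171.03241 241.7115 ] [0.5194 0.2747 0.062 ]
red [175.03403 288.3971 ] [0.4016 0.2589 0.062 ]
red [116.12396 293.44653] [0.3876 0.4069 0.062 ]
```

View pics/crop2.png

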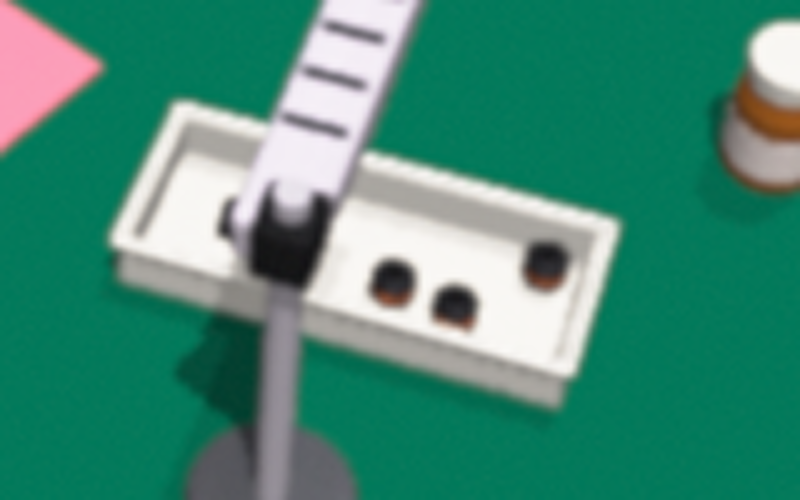

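The scene crop shows all three rejects in the pan's +x half, at about (390,282), (455,303) and (545,265). The tool now leans 26.7° almost exactly along the pan's +x, which is enough. Next I'll work out the turn and the moves to the scoop handle.

```bash
cat >> h.py <<'E'
def turn_to_level(T,sign=-1):
    # turn about tool z (deg) that makes tool y horizontal, pointing -x world (sign -1)
    t=T[:3,2]; y=np.cross([0,0,1],t); y/=np.linalg.norm(y)
    if y[0]*sign<0: y=-y
    return np.degrees(np.arctan2(-(y@T[:3,0]),y@T[:3,1])), np.column_stack([np.cross(y,t),y,t])
def go(T,Rm,P):
    return (Rm.T@(np.array(P)-T[:3,3])).round(4)
E
python3 - <<'E'
from h import *
T=wpose();a,Rm=turn_to_level(T);print("turn",a);print(Rm.round(3))
s=bot.read_camera("scene")
for u,v in[(390,276),(455,297),(545,258)]:print("ind top",on(s,280+u/5,240+v/5,.022).round(4))
P0=T[:3,3]
for P in[(.45,.45,.6),(.6,0,.5),(.6,-.36,.35)]:
    T[:3,3]=P0;print(P,go(T,Rm,P));P0=P
E
```

```text
turn -124.93171418089
[[ 0.129 -0.989 -0.065]
 [-0.883 -0.145  0.447]
 [-0.452  0.    -0.892]]
ind top [0.5918 0.0378 0.022 ]
ind top [0.5888 0.0732 0.022 ]
ind top [0.5433 0.1053 0.022 ]
(0.45, 0.45, 0.6) [ 0.4256 -0.4081  0.0169]
(0.6, 0, 0.5) [ 0.4618 -0.0833 -0.1218]
(0.6, -0.36, 0.35) [ 0.3855  0.0521 -0.0272]
```

```bash
python3 -m inch '[[0,0,0,-8.5],[0,0,0,-8.5],[0,0,0,-8.5],[0,0,0,-8.5],[0,0,0,-8.5],[0,0,0,-8.5],[0,0,0,-8.5],[0,0,0,-8.5],[0,0,0,-8.5],[0,0,0,-8.5]]'; python3 - <<'E'
from h import *
T=wpose();a,Rm=turn_to_level(T);print("turn",a);print(Rm.round(3),bot.get_obs()['q'].round(3))
print(go(T,Rm,(.45,.45,.6)))
E
```

```text
t: 5.05
eef_pos: [-0.0099, 0.7618, 0.8029]
tool_rot: [0.08, -0.479, 0.847, 0.215]
contact_force: [0.7, -0.3, -1.0]
gripper_width: 1.004
grasp_force: 0.0
turn -40.208298846308296
[[ 0.143 -0.987 -0.071]
 [-0.883 -0.159  0.441]
 [-0.447  0.    -0.895]] [-1.781  0.615  0.981  0.242 -0.87   1.915  1.046]
[ 0.4317 -0.4043  0.0112]
```

Joint 7 would run out of range if I turned this way, so the turn has to go the other way. I'll move to the middle first and turn there.

```bash
python3 - <<'E'
from h import *
T=wpose();print(go(T,T[:3,:3],(.45,.45,.6)))
E
```

```text
[ 0.0687 -0.5874  0.0112]
```

```bash
python3 -m inch '[[0.005,-0.045,0.001,0],[0.005,-0.045,0.001,0],[0.005,-0.045,0.001,0],[0.005,-0.045,0.001,0],[0.005,-0.045,0.001,0],[0.005,-0.045,0.001,0],[0.005,-0.045,0.001,0],[0.005,-0.045,0.001,0],[0.005,-0.045,0.001,0],[0.005,-0.045,0.001,0],[0.005,-0.045,0.001,0],[0.005,-0.045,0.001,0]]'; python3 -m inch '[[0,0,0,8.5],[0,0,0,8.5],[0,0,0,8.5],[0,0,0,8.5],[0,0,0,8.5],[0,0,0,8.5],[0,0,0,8.5],[0,0,0,8.5],[0,0,0,8.5],[0,0,0,8.5],[0,0,0,8.5],[0,0,0,8.5]]'; python3 -m inch '[[0,0,0,8.5],[0,0,0,8.5],[0,0,0,8.5],[0,0,0,8.5],[0,0,0,8.5],[0,0,0,8.5],[0,0,0,8.5],[0,0,0,8.5],[0,0,0,8.5]]'; python3 - <<'E'
from h import *
T=wpose();a,Rm=turn_to_level(T);print("turn",a);print(T.round(3),bot.get_obs()['q'].round(3))
print(go(T,T[:3,:3],(.6,-.36,.4)))
E
```

```text
t: 6.25
eef_pos: [0.401, 0.4835, 0.6205]
tool_rot: [0.08, -0.478, 0.848, 0.216]
contact_force: [-0.1, 1.2, 0.3]
gripper_width: 1.001
grasp_force: 0.0
t: 7.45
eef_pos: [0.4002, 0.4846, 0.6205]
tool_rot: [-0.118, 0.362, 0.904, 0.197]
contact_force: [-0.3, 0.4, -0.6]
gripper_width: 0.998
grasp_force: 0.0
t: 8.35
eef_pos: [0.4002, 0.4846, 0.6205]
tool_rot: [-0.215, 0.843, 0.486, 0.081]
contact_force: [-0.4, -0.1, 0.5]
gripper_width: 1.003
grasp_force: 0.0
turn 140.64890268912612
[[ 0.515  0.854 -0.072  0.4  ]
 [ 0.784 -0.436  0.441  0.485]
 [ 0.346 -0.283 -0.895  0.62 ]
 [ 0.     0.     0.     1.   ]] [-1.791  0.334  1.433  1.317 -0.783  1.626 -1.016]
[-0.6358  0.6015 -0.1896]
```

```bash
python3 -m inch '[[-0.032,0.03,-0.0095,0],[-0.032,0.03,-0.0095,0],[-0.032,0.03,-0.0095,0],[-0.032,0.03,-0.0095,0],[-0.032,0.03,-0.0095,0],[-0.032,0.03,-0.0095,0],[-0.032,0.03,-0.0095,0],[-0.032,0.03,-0.0095,0],[-0.032,0.03,-0.0095,0],[-0.032,0.03,-0.0095,0]]';python3 -m inch '[[-0.032,0.03,-0.0095,0],[-0.032,0.03,-0.0095,0],[-0.032,0.03,-0.0095,0],[-0.032,0.03,-0.0095,0],[-0.032,0.03,-0.0095,0],[-0.032,0.03,-0.0095,0],[-0.032,0.03,-0.0095,0],[-0.032,0.03,-0.0095,0],[-0.032,0.03,-0.0095,0],[-0.032,0.03,-0.0095,0]]'; python3 - <<'E'
from h import *
T=wpose();a,Rm=turn_to_level(T);print("turn",a);print(T.round(3),bot.get_obs()['q'].round(3))
E
```

```text
t: 9.35
eef_pos: [0.4971, 0.0684, 0.5124]
tool_rot: [-0.214, 0.842, 0.488, 0.081]
contact_force: [0.7, -0.5, 0.8]
gripper_width: 1.004
grasp_force: 0.0
t: 10.35
eef_pos: [0.4033, -0.249, 0.4633]
tool_rot: [-0.132, 0.86, 0.478, 0.123]
contact_force: [0.0, -0.4, -0.2]
gripper_width: 0.998
grasp_force: 0.0
turn 162.16792785336057
[[ 0.513  0.854  0.086  0.403]
 [ 0.789 -0.508  0.345 -0.249]
 [ 0.338 -0.109 -0.935  0.463]
 [ 0.     0.     0.     1.   ]] [-1.079 -0.336  1.449  1.685 -0.027  1.541 -0.198]
```

Joints 2 and 3 reached their limits and the lean shifted. I'd rather not push blindly, so I'll fit a simple kinematic model to the recorded joint and pose readings and use it to choose the pushes.

```bash
cat > kin.py <<'E'
import numpy as np, itertools
from scipy.spatial.transform import Rotation as R
from scipy.optimize import least_squares
LO=np.array([-2.96,-.34,-1.41,.24,-1.37,.17,-2.96]);HI=np.array([2.96,2.1,1.46,2.44,4.51,1.92,2.96])
def fk(p,s,q):
    # p: yaw0, (z,x,y offsets of j2,j4,j6), tool z,x,y, tool yaw
    A=R.from_euler('z',p[0]).as_matrix();o=np.zeros(3);k=1
    for i in range(7):
        if i in(1,3,5):
            o=o+A@np.array([p[k+1],p[k+2],p[k]]);k+=3
        A=A@R.from_euler('y' if i%2 else 'z',s[i]*q[i]).as_matrix()
    o=o+A@np.array([p[k+1],p[k+2],p[k]])
    return o,A@R.from_euler('z',p[k+3]).as_matrix()
E
cat > fit.py <<'E'
from kin import *
from h import bot
D=[([-1.3511214,.47773973,.02231426,1.55631974,-.01151839,1.1092635,-.08308284],[.21713644,.63860868,.24442126],[-8.76e-5,.163127845,.986604614,-7.967e-4]),
([-1.33,.916,.072,.497,-.058,1.73,-.053],[.2889,.85,.3806],[0,.164,.987,0]),
([-1.348,1.098,.96,.309,-.915,1.857,.02],[.3483,.856,.3761],[-.025,.223,.975,.005]),
([-2.135,.838,1.093,.996,-.774,1.641,-.171],[-.0509,.8078,.3943],[-.025,.222,.975,.005]),
([-1.763,.555,.249,.567,-.202,1.915,-.516],[-.03,.7435,.65],[-.041,.223,.973,.047]),
([-1.733,.623,.408,.279,-.367,1.915,-.509],[-.0186,.781,.7394],[-.071,.223,.959,.157]),
([-1.783,.615,.998,.242,-.883,1.915,-.442],[-.0094,.7609,.8048],[-.087,.222,.947,.214]),
([-1.781,.615,.981,.242,-.87,1.915,1.046],[-.0099,.7618,.8029],[.08,-.479,.847,.215]),
([-1.791,.334,1.433,1.317,-.783,1.626,-1.016],[.4002,.4846,.6205],[-.215,.843,.486,.081])]
o=bot.get_obs();D.append((o["q"],o["eef_pos"],o["tool_rot"]))
D=[(np.array(q),np.array(p),R.from_quat(np.array(r)[[1,2,3,0]]).as_matrix()) for q,p,r in D]
best=(1e9,)
for s in itertools.product([-1],[1],[-1,1],[1],[-1,1],[1],[-1,1]):
  for ty in(0,np.pi/2,np.pi,-np.pi/2):
    def res(p):
        r=[]
        for q,P,M in D:
            a,b=fk(p,s,q);r+=[(a-P),((b-M)*.3).ravel()]
        return np.concatenate(r)
    p0=[0,.33,0,0,.4,0,0,.4,0,0,.25,0,0,ty]
    f=least_squares(res,p0,max_nfev=200)
    if f.cost<best[0]:best=(f.cost,s,f.x,np.abs(f.fun).max())
print(best[0],best[1],best[2].round(4),best[3])
np.savez("k.npz",s=best[1],p=best[2])
E
python3 fit.py
```

```text
1.220647885588622e-06 (-1, 1, -1, 1, -1, 1, -1) [-1.0000e-04  2.8710e-01 -0.0000e+00 -3.0400e-02  5.4140e-01  1.0000e-04
 -3.1600e-02  4.7250e-01  3.0000e-04  0.0000e+00  3.1240e-01 -2.0000e-04
 -1.0000e-04  1.5707e+00] 0.00042659137433964515
```

```bash
cat > sim.py <<'E'
from kin import *
K=np.load("k.npz");S=K["s"];P=K["p"];lo=LO+.004;hi=HI-.004
def F(q):return fk(P,S,q)
def err(q,o,M,w):
    a,b=F(q);return np.r_[o-a,w*R.from_matrix(M@b.T).as_rotvec()]
def jac(q,w):
    J=np.zeros((6,7));a,b=F(q)
    for i in range(7):
        d=q.copy();d[i]+=1e-5;c,e=F(d);J[:,i]=np.r_[(c-a)/1e-5,w*R.from_matrix(e@b.T).as_rotvec()/1e-5]
    return J
def solve(q,o,M,w=.3,lam=.02,n=15):
    q=q.copy()
    for _ in range(n):
        e=err(q,o,M,w)
        if np.linalg.norm(e)<1e-5:break
        J=jac(q,w);q=np.clip(q+J.T@np.linalg.solve(J@J.T+lam**2*np.eye(6),e),lo,hi)
    return q
def run(q,rows,**k):
    for r in rows:
        a,b=F(q);o=a+b@np.array(r[:3]);M=b@R.from_euler('z',r[3],degrees=True).as_matrix()
        q=solve(q,o,M,**k)
    return q
E
python3 - <<'E'
from sim import *
tests=[([-1.3511214,.47773973,.02231426,1.55631974,-.01151839,1.1092635,-.08308284],[[0,0,-.05,0]]*2+[[0,.05,-.05,0]]+[[0,.05,0,0]]*4,[-1.33,.916,.072,.497,-.058,1.73,-.053]),
([-1.33,.916,.072,.497,-.058,1.73,-.053],[[0,.05,0,0]]*4,[-1.348,1.098,.96,.309,-.915,1.857,.02]),
([-1.348,1.098,.96,.309,-.915,1.857,.02],[[.047,-.03,0,0]]*8,[-2.135,.838,1.093,.996,-.774,1.641,-.171]),
([-2.135,.838,1.093,.996,-.774,1.641,-.171],[[0,0,-.05,0]]*8,[-1.763,.555,.249,.567,-.202,1.915,-.516]),
([-1.763,.555,.249,.567,-.202,1.915,-.516],[[.02,.04,-.05,0]]*6,[-1.733,.623,.408,.279,-.367,1.915,-.509]),
([-1.781,.615,.981,.242,-.87,1.915,1.046],[[.005,-.045,.001,0]]*12+[[0,0,0,8.5]]*21,[-1.791,.334,1.433,1.317,-.783,1.626,-1.016]),
([-1.791,.334,1.433,1.317,-.783,1.626,-1.016],[[-.032,.03,-.0095,0]]*20,[-1.079,-.336,1.449,1.685,-.027,1.541,-.198])]
for w,l in((.3,.02),(1,.05),(.3,.1)):
    print(w,l)
    for q,r,g in tests:print(run(np.array(q),r,w=w,lam=l).round(2),np.round(g,2))
E
```

```text
0.3 0.02
[-1.32  1.08  0.12  0.24 -0.11  1.91 -0.06] [-1.33  0.92  0.07  0.5  -0.06  1.73 -0.05]
[-1.02  1.83  0.61  0.24 -0.72  1.92 -0.43] [-1.35  1.1   0.96  0.31 -0.92  1.86  0.02]
[-2.19  0.84  1.11  1.   -0.78  1.64 -0.22] [-2.13  0.84  1.09  1.   -0.77  1.64 -0.17]
[-1.33  1.02  0.74  0.24 -1.05  1.92 -0.94] [-1.76  0.56  0.25  0.57 -0.2   1.92 -0.52]
[-0.69  1.93  0.67  0.24 -1.23  1.92 -1.78] [-1.73  0.62  0.41  0.28 -0.37  1.92 -0.51]
[-1.74  0.37  1.46  1.31 -0.83  1.66 -0.95] [-1.79  0.33  1.43  1.32 -0.78  1.63 -1.02]
[-2.17 -0.34  1.46  1.13  0.52  1.88 -0.51] [-1.08 -0.34  1.45  1.68 -0.03  1.54 -0.2 ]
1 0.05
[-1.32  1.06  0.11  0.24 -0.1   1.9  -0.06] [-1.33  0.92  0.07  0.5  -0.06  1.73 -0.05]
[-1.16  1.61  0.53  0.24 -0.6   1.92 -0.25] [-1.35  1.1   0.96  0.31 -0.92  1.86  0.02]
[-2.19  0.84  1.11  1.   -0.78  1.64 -0.22] [-2.13  0.84  1.09  1.   -0.77  1.64 -0.17]
[-1.47  0.91  0.75  0.24 -0.94  1.92 -0.77] [-1.76  0.56  0.25  0.57 -0.2   1.92 -0.52]
[-1.05  1.5   0.62  0.24 -1.08  1.92 -1.35] [-1.73  0.62  0.41  0.28 -0.37  1.92 -0.51]
[-1.74  0.37  1.46  1.31 -0.83  1.66 -0.95] [-1.79  0.33  1.43  1.32 -0.78  1.63 -1.02]
[-2.15 -0.34  1.46  1.15  0.51  1.87 -0.5 ] [-1.08 -0.34  1.45  1.68 -0.03  1.54 -0.2 ]
0.3 0.1
[-1.32  1.04  0.08  0.24 -0.08  1.87 -0.06] [-1.33  0.92  0.07  0.5  -0.06  1.73 -0.05]
[-1.3   1.27  0.25  0.24 -0.24  1.81 -0.07] [-1.35  1.1   0.96  0.31 -0.92  1.86  0.02]
[-2.19  0.84  1.11  1.   -0.78  1.65 -0.22] [-2.13  0.84  1.09  1.   -0.77  1.64 -0.17]
[-1.73  0.7   0.88  0.24 -0.81  1.92 -0.51] [-1.76  0.56  0.25  0.57 -0.2   1.92 -0.52]
[-1.51  0.85  0.52  0.24 -0.68  1.92 -0.68] [-1.73  0.62  0.41  0.28 -0.37  1.92 -0.51]
[-1.74  0.38  1.46  1.31 -0.84  1.66 -0.95] [-1.79  0.33  1.43  1.32 -0.78  1.63 -1.02]
[-2.02 -0.34  1.46  1.22  0.44  1.77 -0.47] [-1.08 -0.34  1.45  1.68 -0.03  1.54 -0.2 ]
```

The model fits to under 0.5 mm, and in-range moves match a minimum-norm IK. Next I'll check which arm configurations reach the leaned poses that matter.

```bash
cat > poses.py <<'E'
from sim import *
def frame(lean,az,rev=False):
    l=np.radians(lean);a=np.radians(az);t=np.array([np.sin(l)*np.cos(a),np.sin(l)*np.sin(a),-np.cos(l)])
    y=np.array([-np.sin(a),np.cos(a),0]); y=y if not rev else -y
    return np.column_stack([np.cross(y,t),y,t])
E
python3 - <<'E'
from poses import *
rng=np.random.default_rng(0)
for name,o,lean,az,rev in [("pad",(.587,-.384,.054),27,97,0),("panEnd",(.582,0.0,.06),27,97,0),("panStart",(.6,-.11,.07),27,97,0),("lift",(.6,-.1,.3),27,97,0),("binpre",(.45,.25,.22),27,97,0),("bintip",(.45,.42,.22),27,97,1),("tiltL",(0,.76,.8),27,97,0)]:
    M=frame(lean,az,rev);so=[]
    for _ in range(60):
        q=solve(rng.uniform(lo,hi),np.array(o),M,n=60)
        if np.linalg.norm(err(q,np.array(o),M,.3))<1e-3:so.append(q)
    so=np.array(so);print(name,len(so))
    if len(so):
        so=so[np.argsort(so[:,2])];print(so[np.linspace(0,len(so)-1,5).astype(int)].round(2))
E
```

```text
pad 22
[[ 1.22  1.26 -1.25  1.27  0.7   1.47 -2.91]
 [ 0.78  0.92 -0.25  1.31 -0.16  1.25 -2.35]
 [ 0.39  0.95  0.44  1.35 -0.67  1.36 -1.99]
 [ 0.18  1.1   0.88  1.37 -1.    1.54 -1.79]
 [ 0.06  1.38  1.34  1.38 -1.37  1.86 -1.63]]
panEnd 37
[[ 0.98  1.22 -1.41  1.79  0.82  1.1   2.67]
 [ 0.86  0.96 -1.09  1.79  0.45  0.89  2.96]
 [ 0.86  0.96 -1.09  1.79  0.45  0.89  2.96]
 [ 0.59  0.75 -0.64  1.81 -0.07  0.79 -2.9 ]
 [-0.61  1.12  1.2   1.89 -1.37  1.55 -1.87]]
panStart 44
[[ 1.08  1.24 -1.41  1.65  0.79  1.23  2.87]
 [ 1.06  1.15 -1.29  1.66  0.67  1.15  2.96]
 [ 1.06  1.15 -1.29  1.66  0.67  1.15  2.96]
 [ 0.21  0.7   0.11  1.72 -0.59  1.02 -2.32]
 [-0.43  1.23  1.29  1.76 -1.37  1.71 -1.77]]
lift 13
[[ 0.86  0.59 -0.88  1.52 -0.02  1.31 -2.96]
 [ 0.86  0.59 -0.87  1.52 -0.03  1.31 -2.95]
 [ 0.71  0.51 -0.62  1.53 -0.17  1.31 -2.83]
 [-0.19  0.51  0.68  1.6  -0.7   1.48 -2.36]
 [-0.43  0.71  1.16  1.61 -0.93  1.67 -2.14]]
binpre 27
[[ 0.71  0.64 -1.41  2.01  0.3   0.79  2.49]
 [ 0.55  0.44 -1.1   2.02 -0.07  0.74  2.83]
 [ 0.43  0.37 -0.94  2.02 -0.21  0.74  2.96]
 [-0.75  0.24  0.46  2.09 -0.76  0.89 -2.82]
 [-1.27  0.45  1.18  2.12 -1.03  1.13 -2.55]]
bintip 36
[[ 0.31  0.78 -1.41  1.87  0.62  0.81 -1.13]
 [ 0.19  0.59 -1.13  1.88  0.25  0.69 -0.83]
 [-0.55  0.34 -0.13  1.92 -0.56  0.71 -0.14]
 [-1.2   0.39  0.69  1.96 -0.93  0.88  0.17]
 [-1.56  0.85  1.43  1.98 -1.37  1.4   0.49]]
tiltL 20
[[-1.49  0.56 -0.8   0.25  0.62  1.92  1.53]
 [-1.51  0.55 -0.66  0.26  0.5   1.9   1.54]
 [-1.77  0.54  0.61  0.33 -0.49  1.84  1.7 ]
 [-1.85  0.6   1.12  0.34 -0.91  1.88  1.78]
 [-1.86  0.64  1.37  0.34 -1.15  1.92  1.81]]
```

```bash
cat >> sim.py <<'E'
VM=.07*np.array([2.39,2.39,3.14,3.14,3.14,3.14,3.14])
def run2(q,rows,w=.3,lam=.05,n=15,mode=0):
    q=np.array(q,float)
    for r in rows:
        a,b=F(q);o=a+b@np.array(r[:3]);M=b@R.from_euler('z',r[3],degrees=True).as_matrix()
        if mode==0:
            d=solve(q,o,M,w,lam,n)-q;q=q+d*min(1,(VM/np.maximum(abs(d),1e-9)).min())
        else:
            q=np.clip(solve(q,o,M,w,lam,n),q-VM,q+VM)
    return q
E
cat > tests.py <<'E'
tests=[([-1.3511214,.47773973,.02231426,1.55631974,-.01151839,1.1092635,-.08308284],[[0,0,-.05,0]]*2+[[0,.05,-.05,0]]+[[0,.05,0,0]]*4,[-1.33,.916,.072,.497,-.058,1.73,-.053]),
([-1.33,.916,.072,.497,-.058,1.73,-.053],[[0,.05,0,0]]*4,[-1.348,1.098,.96,.309,-.915,1.857,.02]),
([-2.135,.838,1.093,.996,-.774,1.641,-.171],[[0,0,-.05,0]]*8,[-1.763,.555,.249,.567,-.202,1.915,-.516]),
([-1.763,.555,.249,.567,-.202,1.915,-.516],[[.02,.04,-.05,0]]*6,[-1.733,.623,.408,.279,-.367,1.915,-.509]),
([-1.733,.623,.408,.279,-.367,1.915,-.509],[[.02,.04,-.05,0]]*4,[-1.783,.615,.998,.242,-.883,1.915,-.442]),
([-1.791,.334,1.433,1.317,-.783,1.626,-1.016],[[-.032,.03,-.0095,0]]*10,None),
([-1.791,.334,1.433,1.317,-.783,1.626,-1.016],[[-.032,.03,-.0095,0]]*20,[-1.079,-.336,1.449,1.685,-.027,1.541,-.198])]
E
python3 - <<'E'
from sim import *;from tests import *
for w in(.1,.3,1):
  for l in (.01,.1):
    for n in(1,3,30):
      for m in(0,1):
        e=[];t=[]
        for q,r,g in tests:
            if g is None:continue
            x=run2(q,r,w=w,lam=l,n=n,mode=m);e.append(np.abs(x-g).max());t.append(np.linalg.norm(F(x)[1][:,2]-F(np.array(g))[1][:,2]))
        print(w,l,n,m,np.round(e,2),np.round(t,2))
E
```

```text
0.1 0.01 1 0 [0.03 0.85 0.89 0.9  0.68 1.12] [0.02 0.58 0.22 0.83 0.71 0.25]
0.1 0.01 1 1 [0.03 0.83 0.89 0.94 0.82 1.13] [0.01 0.59 0.22 0.84 0.73 0.25]
0.1 0.01 3 0 [0.08 0.78 0.94 0.93 0.68 1.24] [0.01 0.59 0.28 0.84 0.7  0.37]
0.1 0.01 3 1 [0.16 0.74 0.95 1.01 0.9  1.24] [0.17 0.59 0.3  0.82 0.73 0.37]
0.1 0.01 30 0 [0.08 0.46 0.81 0.97 0.66 1.09] [0.02 0.49 0.24 0.6  0.42 0.41]
0.1 0.01 30 1 [0.16 0.49 0.82 1.09 0.8  1.09] [0.18 0.5  0.27 0.54 0.46 0.41]
0.1 0.1 1 0 [0.65 0.87 0.97 0.35 0.57 0.25] [0.44 0.4  0.31 0.47 0.26 0.15]
0.1 0.1 1 1 [0.65 0.87 0.97 0.35 0.57 0.25] [0.44 0.4  0.31 0.47 0.26 0.15]
0.1 0.1 3 0 [0.42 0.87 0.93 0.44 0.57 0.34] [0.3  0.42 0.29 0.56 0.4  0.39]
0.1 0.1 3 1 [0.42 0.87 0.93 0.44 0.57 0.34] [0.3  0.42 0.29 0.56 0.4  0.39]
0.1 0.1 30 0 [0.08 0.8  0.67 0.46 0.48 0.46] [0.02 0.37 0.32 0.58 0.44 0.4 ]
0.1 0.1 30 1 [0.09 0.8  0.67 0.46 0.48 0.46] [0.1  0.35 0.32 0.56 0.44 0.4 ]
0.3 0.01 1 0 [0.01 0.85 0.95 0.91 0.68 1.17] [0.   0.59 0.28 0.84 0.71 0.29]
0.3 0.01 1 1 [0.01 0.82 0.99 0.97 0.88 1.18] [0.03 0.59 0.33 0.86 0.83 0.29]
0.3 0.01 3 0 [0.08 0.79 
[... 941 characters left out ...]
2 0.6  0.38 0.66 0.52 0.38]
1 0.01 3 1 [0.17 0.74 1.02 0.45 0.55 1.15] [0.18 0.59 0.41 0.41 0.49 0.4 ]
1 0.01 30 0 [0.08 0.24 0.83 0.8  0.33 1.07] [0.02 0.26 0.3  0.49 0.24 0.4 ]
1 0.01 30 1 [0.17 0.15 0.84 0.79 0.37 1.  ] [0.18 0.14 0.33 0.21 0.38 0.39]
1 0.1 1 0 [0.23 0.87 0.83 0.35 0.63 0.87] [0.02 0.31 0.27 0.32 0.3  0.35]
1 0.1 1 1 [0.23 0.87 0.83 0.36 0.63 0.87] [0.02 0.31 0.27 0.33 0.3  0.35]
1 0.1 3 0 [0.07 0.83 0.72 0.39 0.6  1.15] [0.   0.37 0.23 0.36 0.33 0.3 ]
1 0.1 3 1 [0.09 0.83 0.72 0.44 0.6  1.15] [0.09 0.39 0.23 0.41 0.33 0.3 ]
1 0.1 30 0 [0.08 0.44 0.51 0.56 0.34 0.99] [0.01 0.35 0.18 0.32 0.29 0.38]
1 0.1 30 1 [0.16 0.44 0.51 0.57 0.34 0.99] [0.17 0.35 0.18 0.36 0.29 0.38]
```

```bash
cat >> sim.py <<'E'
from scipy.optimize import lsq_linear
def run3(q,rows,w=.3,reg=.01,n=10,mode=0):
    # bounded linearised least squares, n passes per row
    q=np.array(q,float)
    for r in rows:
        a,b=F(q);o=a+b@np.array(r[:3]);M=b@R.from_euler('z',r[3],degrees=True).as_matrix();x=q.copy()
        L,H=(lo,hi) if mode<1 else (np.maximum(lo,q-VM),np.minimum(hi,q+VM))
        for _ in range(n):
            e=err(x,o,M,w)
            if np.linalg.norm(e)<1e-4:break
            J=jac(x,w)
            d=lsq_linear(np.vstack([J,reg*np.eye(7)]),np.r_[e,np.zeros(7)],(np.minimum(L-x,-1e-6),np.maximum(H-x,1e-6))).x
            d*=min(1,.15/np.abs(d).max()) ;x=x+d
        d=x-q;q=q+d*min(1,(VM/np.maximum(abs(d),1e-9)).min())
    return q
E
timeout 400 python3 - <<'E'
from sim import *;from tests import *
for w in(.1,.3,1):
  for l in (.01,.05):
    for n in(1,8):
      for m in(0,1):
        e=[];t=[]
        for q,r,g in tests:
            if g is None:continue
            x=run3(q,r,w=w,reg=l,n=n,mode=m);e.append(np.abs(x-g).max());t.append(np.linalg.norm(F(x)[1][:,2]-F(np.array(g))[1][:,2]))
        print(w,l,n,m,np.round(e,2),np.round(t,2),flush=True)
E
```

```text
0.1 0.01 1 0 [0.21 0.6  0.23 0.46 0.45 0.53] [0.02 0.43 0.2  0.66 0.55 0.54]
0.1 0.01 1 1 [0.21 0.59 0.24 0.46 0.45 0.53] [0.02 0.44 0.22 0.66 0.55 0.54]
0.1 0.01 8 0 [0.08 0.27 0.25 0.85 0.28 0.56] [0.   0.29 0.19 0.52 0.34 0.57]
0.1 0.01 8 1 [0.36 0.48 0.3  0.83 0.43 0.56] [0.06 0.49 0.28 0.72 0.55 0.57]
0.1 0.05 1 0 [0.4  0.86 0.91 0.47 0.55 0.31] [0.27 0.48 0.26 0.67 0.54 0.4 ]
0.1 0.05 1 1 [0.4  0.86 0.91 0.47 0.55 0.31] [0.27 0.48 0.26 0.67 0.54 0.4 ]
0.1 0.05 8 0 [0.08 0.79 0.53 0.54 0.48 0.56] [0.02 0.48 0.28 0.73 0.55 0.57]
0.1 0.05 8 1 [0.08 0.78 0.53 0.54 0.48 0.56] [0.07 0.49 0.28 0.73 0.55 0.57]
0.3 0.01 1 0 [0.2  0.32 0.1  0.61 0.05 0.23] [0.   0.11 0.03 0.12 0.03 0.25]
0.3 0.01 1 1 [0.2  0.32 0.12 0.61 0.12 0.23] [0.   0.18 0.11 0.25 0.16 0.25]
0.3 0.01 8 0 [0.08 0.05 0.14 0.9  0.31 0.24] [0.   0.05 0.12 0.2  0.07 0.27]
0.3 0.01 8 1 [0.44 0.28 0.16 0.9  0.29 0.24] [0.03 0.27 0.19 0.39 0.28 0.27]
0.3 0.05 1 0 [0.23 0.83 0.53 0.21 0.49 0.2 ] [0.05 0.24 0.19 0.37 0.27 0.23]
0.3 0.05 1 1 [0.23 0.82 0.53 0.21 0.49 0.2 ] [0.05 0.24 0.19 0.37 0.27 0.23]
0.3 0.05 8 0 [0.08 0.48 0.14 0.45 0.21 0.23] [0.   0.27 0.13 0.38 0.28 0.27]
0.3 0.05 8 1 [0.11 0.46 0.15 0.45 0.21 0.23] [0.03 0.28 0.18 0.38 0.28 0.27]
1 0.01 1 0 [0.2  0.33 0.12 0.21 0.62 0.08] [0.   0.06 0.06 0.13 0.05 0.12]
1 0.01 1 1 [0.2  0.31 0.05 0.21 0.62 0.08] [0.   0.07 0.04 0.1  0.04 0.12]
1 0.01 8 0 [0.1  0.01 0.04 0.16 0.6  0.09] [0.01 0.01 0.02 0.04 0.02 0.11]
1 0.01 8 1 [0.44 0.08 0.08 0.19 0.61 0.09] [0.   0.06 0.01 0.05 0.02 0.11]
1 0.05 1 0 [0.21 0.78 0.19 0.11 0.58 0.09] [0.   0.06 0.04 0.08 0.03 0.12]
1 0.05 1 1 [0.21 0.78 0.19 0.11 0.58 0.09] [0.   0.06 0.04 0.08 0.03 0.12]
1 0.05 8 0 [0.08 0.23 0.07 0.11 0.55 0.09] [0.   0.06 0.06 0.08 0.03 0.11]
1 0.05 8 1 [0.19 0.21 0.09 0.11 0.55 0.09] [0.   0.06 0.02 0.08 0.03 0.11]
```

The bounded least-squares simulation reproduces the controller well with orientation weight ~1. I'll use it to search for two or three pushes from here that give the right lean over the pad.

```bash
nproc; cat > plan.py <<'E'
import sys,time,multiprocessing as mp
from poses import *
q0=np.array([-1.079,-.336,1.449,1.685,-.027,1.541,-.198])
TD=frame(29,97)[:,2];HOV=np.array([.59,-.42,.25])
def seg(q,tgt,step=.04,trn=0,maxn=12):
    a,b=F(q);d=b.T@(tgt-a);n=min(maxn,max(1,int(np.ceil(np.abs(d).max()/step))));k=np.abs(d).max()/n
    row=[float(v) for v in np.round(d/n,3)]+[trn]
    zs=[]
    for _ in range(n):
        q=run3(q,[row],w=.9,n=5);zs.append(F(q)[0])
    return q,row,n,np.array(zs)
def bad(z):return z[:,2].min()<.3 or z[:,0].min()<-.15 or np.hypot(z[:,0],z[:,1]).min()<.3
def work(seed):
    rng=np.random.default_rng(seed);best=None;t0=time.time()
    while time.time()-t0<200:
        q=q0;plan=[];ok=True
        for i in range(rng.integers(1,4)):
            az=np.radians(rng.uniform(-100,100));r=rng.uniform(.35,1.15);t=np.array([r*np.cos(az),r*np.sin(az),rng.uniform(.35,1.2)])
            q,row,n,z=seg(q,t,.045);plan.append((n,row))
            if bad(z):ok=False;break
        if not ok:continue
        if F(q)[1][:,2]@TD<.96:continue
        for _ in range(2):
            q,row,n,z=seg(q,HOV);plan.append((n,row))
            if bad(z[:-4]) if len(z)>4 else False:ok=False
        a,b=F(q)
        s=np.linalg.norm(b[:,2]-TD)+3*max(0,np.linalg.norm(a-HOV)-.02)+.1*max(0,abs(q[2]-.6)-.4)+(0 if ok else 1)
        if best is None or s<best[0]:best=(s,plan,q,a,b[:,2])
    return best
if __name__=="__main__":
    N=mp.cpu_count()
    R_=[r for r in mp.Pool(N).map(work,range(N)) if r];R_.sort(key=lambda r:r[0])
    for s,pl,q,a,t in R_[:4]:
        print(round(s,3),q.round(2),a.round(3),t.round(3),TD.round(3));[print("  ",p) for p in pl]
E
OMP_NUM_THREADS=1 python3 plan.py
```

```text
4
0.114 [ 0.36  0.77  0.57  1.23 -0.63  1.58  0.19] [ 0.592 -0.415  0.253] [-0.009  0.39  -0.921] [-0.059  0.481 -0.875]
   (12, [0.091, -0.075, 0.013, 0])
   (12, [0.02, -0.042, -0.006, 0])
   (12, [-0.1, 0.092, -0.042, 0])
   (12, [-0.03, 0.085, 0.005, 0])
   (11, [-0.016, 0.037, 0.005, 0])
0.145 [ 0.3   0.82  0.76  1.26 -0.86  1.65  0.52] [ 0.593 -0.417  0.253] [ 0.083  0.455 -0.887] [-0.059  0.481 -0.875]
   (12, [0.086, -0.074, -0.025, 0])
   (12, [0.028, -0.049, -0.003, 0])
   (12, [-0.032, 0.086, -0.06, 0])
   (12, [-0.053, 0.077, 0.017, 0])
   (10, [-0.029, 0.037, 0.013, 0])
0.147 [ 0.22  0.85  0.88  1.29 -0.87  1.64  0.5 ] [ 0.589 -0.419  0.249] [ 0.048  0.391 -0.919] [-0.059  0.481 -0.875]
   (12, [0.094, -0.077, -0.006, 0])
   (8, [0.036, -0.042, 0.027, 0])
   (12, [-0.057, 0.058, -0.042, 0])
   (12, [-0.044, 0.066, 0.012, 0])
   (7, [-0.027, 0.035, 0.007, 0])
0.154 [ 0.23  0.85  0.9   1.3  -0.9   1.65  0.54] [ 0.588 -0.419  0.25 ] [ 0.072  0.409 -0.91 ] [-0.059  0.481 -0.875]
   (12, [0.091, -0.064, 0.002, 0])
   (12, [-0.04, 0.054, 0.012, 0])
   (12, [0.041, -0.057, -0.018, 0])
   (12, [-0.072, 0.074, 0.008, 0])
   (7, [-0.037, 0.036, 0.004, 0])
```

```bash
python3 - <<'E'
s=open('plan.py').read()
s=s.replace("maxn=12","maxn=30").replace("q,row,n,z=seg(q,t,.045)","q,row,n,z=seg(q,t,.04)").replace("step=.04","step=.04")
a=s.index("def work");b=s.index("if __name__")
s=s[:a]+'''
def ev(W):
    q=q0;plan=[]
    for t in W:
        q,row,n,z=seg(q,t);plan.append((n,row))
        if bad(z):return None
    if F(q)[1][:,2]@TD<.93:return None
    ok=True
    for _ in range(2):
        q,row,n,z=seg(q,HOV);plan.append((n,row))
        if len(z)>4 and bad(z[:-4]):ok=False
    a,b=F(q);N=sum(p[0] for p in plan)
    s=np.linalg.norm(b[:,2]-TD)+3*max(0,np.linalg.norm(a-HOV)-.02)+.1*max(0,abs(q[2]-.6)-.4)+(0 if ok else 1)+.005*max(0,N-90)
    return s,plan,q,a,b[:,2],W
def work(seed):
    rng=np.random.default_rng(seed+10);best=None;t0=time.time()
    while time.time()-t0<330:
        if best is None or time.time()-t0<110:
            W=[]
            for i in range(rng.integers(1,4)):
                az=np.radians(rng.uniform(-60,110));r=rng.uniform(.4,1.1);W.append(np.array([r*np.cos(az),r*np.sin(az),rng.uniform(.35,1.2)]))
        else:W=[w+rng.normal(0,rng.choice([.02,.08]),3) for w in best[5]]
        r=ev(W)
        if r and (best is None or r[0]<best[0]):best=r
    return best and best[:5]
'''+s[b:]
open('plan.py','w').write(s)
E
OMP_NUM_THREADS=1 timeout 560 python3 plan.py
```

```text
0.017 [ 0.46  0.81  0.43  1.15 -0.59  1.68  0.24] [ 0.585 -0.42   0.248] [-0.055  0.477 -0.877] [-0.059  0.481 -0.875]
   (26, [0.039, -0.028, 0.006, 0])
   (16, [-0.039, -0.014, -0.038, 0])
   (12, [0.026, -0.038, -0.01, 0])
   (30, [-0.019, 0.043, -0.001, 0])
   (8, [-0.023, 0.037, 0.002, 0])
0.023 [ 0.42  0.82  0.51  1.16 -0.65  1.68  0.34] [ 0.59  -0.419  0.243] [-0.037  0.477 -0.878] [-0.059  0.481 -0.875]
   (30, [0.031, -0.039, -0.002, 0])
   (12, [0.019, -0.037, -0.025, 0])
   (30, [-0.024, 0.043, -0.002, 0])
   (14, [-0.023, 0.038, 0.001, 0])
0.102 [ 0.42  0.78  0.52  1.23 -0.68  1.6   0.44] [ 0.587 -0.422  0.247] [ 0.038  0.456 -0.889] [-0.059  0.481 -0.875]
   (16, [0.04, -0.005, 0.01, 0])
   (28, [0.005, -0.039, -0.021, 0])
   (30, [-0.024, 0.042, 0.002, 0])
   (12, [-0.032, 0.039, 0.004, 0])
0.119 [ 0.25  0.84  0.83  1.25 -0.82  1.65  0.44] [ 0.59 -0.42  0.25] [ 0.02   0.403 -0.915] [-0.059  0.481 -0.875]
   (21, [0.026, -0.04, 0.014, 0])
   (17, [0.028, 0.04, -0.01, 0])
   (21, [-0.039, 0.019, -0.001, 0])
   (1, [-0.018, -0.006, -0.006, 0])
```

```bash
r='[0.031,-0.039,-0.002,0]'; python3 -m inch '[[0.031,-0.039,-0.002,0],[0.031,-0.039,-0.002,0],[0.031,-0.039,-0.002,0],[0.031,-0.039,-0.002,0],[0.031,-0.039,-0.002,0],[0.031,-0.039,-0.002,0],[0.031,-0.039,-0.002,0],[0.031,-0.039,-0.002,0],[0.031,-0.039,-0.002,0],[0.031,-0.039,-0.002,0]]' | head -2
python3 -m inch '[[0.031,-0.039,-0.002,0],[0.031,-0.039,-0.002,0],[0.031,-0.039,-0.002,0],[0.031,-0.039,-0.002,0],[0.031,-0.039,-0.002,0],[0.031,-0.039,-0.002,0],[0.031,-0.039,-0.002,0],[0.031,-0.039,-0.002,0],[0.031,-0.039,-0.002,0],[0.031,-0.039,-0.002,0]]' | head -2
python3 -m inch '[[0.031,-0.039,-0.002,0],[0.031,-0.039,-0.002,0],[0.031,-0.039,-0.002,0],[0.031,-0.039,-0.002,0],[0.031,-0.039,-0.002,0],[0.031,-0.039,-0.002,0],[0.031,-0.039,-0.002,0],[0.031,-0.039,-0.002,0],[0.031,-0.039,-0.002,0],[0.031,-0.039,-0.002,0]]' | head -2
cat > st.py <<'E'
from h import *
T=wpose();a,Rm=turn_to_level(T);print("turn",round(a,1));print(T.round(3),bot.get_obs()['q'].round(3).tolist())
E
python3 st.py; python3 - <<'E'
from plan import *
q=run3(q0,[[.031,-.039,-.002,0]]*30,w=.9,n=5);print("sim",q.round(3),F(q)[0].round(3),F(q)[1][:,2].round(3))
E
```

```text
t: 11.35
eef_pos: [0.3028, 0.0344, 0.5816]
t: 12.35
eef_pos: [0.1816, 0.4176, 0.7432]
t: 13.35
eef_pos: [0.1323, 0.6486, 0.7903]
turn 146.7
[[ 0.548  0.836 -0.     0.132]
 [ 0.793 -0.519  0.319  0.649]
 [ 0.267 -0.175 -0.948  0.79 ]
 [ 0.     0.     0.     1.   ]] [-1.513, 0.357, 0.155, 0.555, -0.123, 1.911, -2.016]
sim [-1.619  0.417  0.298  0.47  -0.17   1.916 -2.021] [0.105 0.68  0.795] [ 0.029  0.342 -0.939]
```

```bash
sed -i 's/^q0=.*/q0=np.array([-1.513,.357,.155,.555,-.123,1.911,-2.016])/; s/<330/<130/; s/<110:/<40:/; s/rng.uniform(-60,110));r=rng.uniform(.4,1.1)/rng.uniform(40,120));r=rng.uniform(.6,1.1)/; s/rng.integers(1,4)/rng.integers(1,3)/; s/N-90/N-50/' plan.py; OMP_NUM_THREADS=1 python3 plan.py
```

```text
0.013 [ 0.46  0.81  0.45  1.14 -0.61  1.69  0.34] [ 0.588 -0.416  0.253] [-0.048  0.486 -0.872] [-0.059  0.481 -0.875]
   (4, [-0.008, -0.035, -0.022, 0])
   (7, [0.017, -0.034, -0.037, 0])
   (30, [-0.022, 0.042, -0.0, 0])
   (9, [-0.029, 0.038, 0.002, 0])
0.014 [ 0.44  0.83  0.49  1.13 -0.63  1.7   0.37] [ 0.591 -0.422  0.247] [-0.05   0.482 -0.875] [-0.059  0.481 -0.875]
   (8, [-0.01, -0.037, -0.034, 0])
   (4, [0.018, -0.009, -0.033, 0])
   (30, [-0.02, 0.042, 0.002, 0])
   (9, [-0.03, 0.036, 0.006, 0])
0.017 [ 0.45  0.82  0.47  1.14 -0.63  1.7   0.35] [ 0.59  -0.417  0.252] [-0.044  0.488 -0.871] [-0.059  0.481 -0.875]
   (10, [0.007, -0.039, -0.033, 0])
   (30, [-0.021, 0.043, -0.0, 0])
   (9, [-0.031, 0.039, 0.002, 0])
0.019 [ 0.43  0.81  0.48  1.16 -0.63  1.68  0.35] [ 0.59  -0.415  0.251] [-0.042  0.476 -0.879] [-0.059  0.481 -0.875]
   (11, [0.009, -0.037, -0.022, 0])
   (30, [-0.022, 0.044, -0.001, 0])
   (9, [-0.029, 0.036, -0.001, 0])
```

Plan 3 is the simplest: 10 rows of push, check the lean, then the transit.

```bash
python3 -m inch '[[0.007,-0.039,-0.033,0],[0.007,-0.039,-0.033,0],[0.007,-0.039,-0.033,0],[0.007,-0.039,-0.033,0],[0.007,-0.039,-0.033,0],[0.007,-0.039,-0.033,0],[0.007,-0.039,-0.033,0],[0.007,-0.039,-0.033,0],[0.007,-0.039,-0.033,0],[0.007,-0.039,-0.033,0]]' | head -2; python3 st.py
python3 - <<'E'
from plan import *
q=run3(q0,[[.007,-.039,-.033,0]]*10,w=.9,n=5);print("sim",q.round(3),F(q)[0].round(3),F(q)[1][:,2].round(3))
E
```

```text
t: 14.35
eef_pos: [-0.1413, 0.6383, 0.9284]
turn 145.9
[[ 0.546  0.838 -0.012 -0.141]
 [ 0.679 -0.434  0.592  0.638]
 [ 0.491 -0.332 -0.806  0.928]
 [ 0.     0.     0.     1.   ]] [-2.161, 0.422, 0.881, 0.241, -0.441, 1.915, -2.308]
sim [-2.223  0.388  0.767  0.354 -0.29   1.916 -2.327] [-0.149  0.631  0.896] [-0.008  0.523 -0.852]
```

```bash
cat > dn.py <<'E'
from plan import *
q=np.array([-2.161,.422,.881,.241,-.441,1.915,-2.308])
for tgt in [(.45,.45,.6),(.62,.0,.5),(.59,-.45,.25)]:
  for _ in range(2):
    q,row,n,z=seg(q,np.array(tgt),.04);print(n,row,z[-1].round(3),F(q)[1][:,2].round(3),q.round(2))
E
python3 dn.py; python3 - <<'E'
from dn import *
print()
q=np.array([-2.161,.422,.881,.241,-.441,1.915,-2.308])
for _ in range(2):
    q,row,n,z=seg(q,HOV,.04);print(n,row,z[-1].round(3),F(q)[1][:,2].round(3),q.round(2))
E
```

```text
18 [0.002, 0.038, 0.008, 0] [0.439 0.452 0.609] [-0.012  0.595 -0.804] [-2.38 -0.34  1.38  1.47 -0.05  1.21 -1.5 ]
1 [-0.0, 0.013, 0.006, 0] [0.45 0.45 0.6 ] [-0.012  0.595 -0.804] [-2.4  -0.34  1.43  1.48 -0.06  1.2  -1.47]
10 [-0.026, 0.037, -0.019, 0] [0.506 0.018 0.52 ] [ 0.031  0.587 -0.809] [-1.53 -0.34  1.46  1.65 -0.29  1.46 -0.64]
3 [0.014, 0.036, 0.003, 0] [0.523 0.03  0.519] [ 0.068  0.575 -0.815] [-1.56 -0.34  1.46  1.64 -0.27  1.41 -0.67]
11 [-0.038, 0.033, -0.005, 0] [ 0.336 -0.246  0.389] [ 0.165  0.489 -0.857] [-0.84 -0.34  1.46  1.91 -0.19  1.42 -0.01]
9 [-0.007, 0.038, 0.007, 0] [ 0.405 -0.238  0.385] [ 0.232  0.397 -0.888] [-0.97 -0.34  1.46  1.89 -0.15  1.27 -0.14]
18 [0.002, 0.038, 0.008, 0] [0.439 0.452 0.609] [-0.012  0.595 -0.804] [-2.38 -0.34  1.38  1.47 -0.05  1.21 -1.5 ]
1 [-0.0, 0.013, 0.006, 0] [0.45 0.45 0.6 ] [-0.012  0.595 -0.804] [-2.4  -0.34  1.43  1.48 -0.06  1.2  -1.47]
10 [-0.026, 0.037, -0.019, 0] [0.506 0.018 0.52 ] [ 0.031  0.587 -0.809] [-1.53 -0.34  1.46  1.65 -0.29  1.46 -0.64]
3 [0.014, 0.036, 0.003, 0] [0.523 0.03  0.519] [ 0.068  0.575 -0.815] [-1.56 -0.34  1.46  1.64 -0.27  1.41 -0.67]
11 [-0.038, 0.033, -0.005, 0] [ 0.336 -0.246  0.389] [ 0.165  0.489 -0.857] [-0.84 -0.34  1.46  1.91 -0.19  1.42 -0.01]
9 [-0.007, 0.038, 0.007, 0] [ 0.405 -0.238  0.385] [ 0.232  0.397 -0.888] [-0.97 -0.34  1.46  1.89 -0.15  1.27 -0.14]

30 [-0.022, 0.043, -0.003, 0] [0.37  0.021 0.586] [-0.047  0.554 -0.831] [-0.01 -0.14  0.2   1.66 -0.55  1.76 -0.48]
13 [-0.025, 0.038, 0.002, 0] [ 0.588 -0.416  0.251] [-0.047  0.554 -0.831] [ 0.49  0.84  0.43  1.11 -0.66  1.75  0.32]
```

```bash
python3 -m inch '[[-0.022,0.043,-0.003,0],[-0.022,0.043,-0.003,0],[-0.022,0.043,-0.003,0],[-0.022,0.043,-0.003,0],[-0.022,0.043,-0.003,0],[-0.022,0.043,-0.003,0],[-0.022,0.043,-0.003,0],[-0.022,0.043,-0.003,0],[-0.022,0.043,-0.003,0],[-0.022,0.043,-0.003,0]]' | head -2; python3 st.py
python3 - <<'E'
from plan import *
q=np.array([-2.161,.422,.881,.241,-.441,1.915,-2.308])
for i in range(3):
    q=run3(q,[[-.022,.043,-.003,0]]*10,w=.9,n=5);print("sim",q.round(3),F(q)[0].round(3),F(q)[1][:,2].round(3))
from h import bot
q=bot.get_obs()["q"]
for i in range(2):
    q=run3(q,[[-.022,.043,-.003,0]]*10,w=.9,n=5);print("new",q.round(3),F(q)[0].round(3),F(q)[1][:,2].round(3))
E
```

```text
t: 15.35
eef_pos: [-0.021, 0.4243, 0.8367]
turn 144.0
[[ 0.572  0.82  -0.014 -0.021]
 [ 0.661 -0.45   0.601  0.424]
 [ 0.487 -0.353 -0.799  0.837]
 [ 0.     0.     0.     1.   ]] [-2.368, -0.333, 0.217, 1.234, 0.39, 1.648, -2.598]
sim [-2.237 -0.336  0.167  1.258  0.325  1.617 -2.555] [-0.014  0.418  0.829] [-0.018  0.599 -0.801]
sim [-0.726 -0.336 -0.21   1.36  -0.436  1.618 -1.671] [0.132 0.348 0.784] [-0.036  0.56  -0.828]
sim [-0.013 -0.136  0.204  1.655 -0.549  1.764 -0.476] [0.37  0.021 0.586] [-0.047  0.554 -0.831]
new [-0.746 -0.336 -0.257  1.317 -0.412  1.626 -1.738] [0.106 0.357 0.8  ] [-0.028  0.562 -0.826]
new [-0.039 -0.162  0.195  1.633 -0.554  1.781 -0.524] [0.361 0.034 0.606] [-0.043  0.554 -0.831]
```

```bash
python3 -m inch '[[-0.022,0.043,-0.003,0],[-0.022,0.043,-0.003,0],[-0.022,0.043,-0.003,0],[-0.022,0.043,-0.003,0],[-0.022,0.043,-0.003,0],[-0.022,0.043,-0.003,0],[-0.022,0.043,-0.003,0],[-0.022,0.043,-0.003,0],[-0.022,0.043,-0.003,0],[-0.022,0.043,-0.003,0]]' | head -2; python3 -m inch '[[-0.022,0.043,-0.003,0],[-0.022,0.043,-0.003,0],[-0.022,0.043,-0.003,0],[-0.022,0.043,-0.003,0],[-0.022,0.043,-0.003,0],[-0.022,0.043,-0.003,0],[-0.022,0.043,-0.003,0],[-0.022,0.043,-0.003,0],[-0.022,0.043,-0.003,0],[-0.022,0.043,-0.003,0]]' | head -2;python3 st.py
python3 - <<'E'
from h import *
T=wpose();print(go(T,T[:3,:3],(.6,-.42,.28)))
E
```

```text
t: 16.35
eef_pos: [0.072, 0.3808, 0.7727]
t: 17.35
eef_pos: [0.2783, 0.1672, 0.6297]
turn 138.7
[[ 0.557  0.828 -0.07   0.278]
 [ 0.748 -0.463  0.475  0.167]
 [ 0.361 -0.317 -0.877  0.63 ]
 [ 0.     0.     0.     1.   ]] [-0.176, -0.308, -0.059, 1.664, -0.523, 1.715, -0.903]
[-0.3862  0.6492  0.005 ]
```

```bash
python3 -m inch '[[-0.024,0.0405,0,0],[-0.024,0.0405,0,0],[-0.024,0.0405,0,0],[-0.024,0.0405,0,0],[-0.024,0.0405,0,0],[-0.024,0.0405,0,0],[-0.024,0.0405,0,0],[-0.024,0.0405,0,0]]' | head -2; python3 -m inch '[[-0.024,0.0405,0,0],[-0.024,0.0405,0,0],[-0.024,0.0405,0,0],[-0.024,0.0405,0,0],[-0.024,0.0405,0,0],[-0.024,0.0405,0,0],[-0.024,0.0405,0,0],[-0.024,0.0405,0,0]]' | head -2;python3 -m inch '[[0,0,0,8.5],[0,0,0,8.5],[0,0,0,8.5],[0,0,0,8.5],[0,0,0,8.5],[0,0,0,8.5],[0,0,0,8.5],[0,0,0,8.5],[0,0,0,8.5],[0,0,0,8.5],[0,0,0,8.5],[0,0,0,8.5]]'|head -1; python3 st.py
python3 - <<'E'
from h import *
T=wpose();a,Rm=turn_to_level(T);t=T[:3,2];G=np.array([.5873,-.3842,.056])
print(go(T,Rm,G+.005*t-.1*t),go(T,Rm,G+.005*t))
E
```

```text
t: 18.15
eef_pos: [0.4393, -0.1245, 0.456]
t: 18.95
eef_pos: [0.6008, -0.4169, 0.2811]
t: 20.15
turn 36.1
[[ 0.689 -0.721 -0.074  0.6  ]
 [-0.607 -0.63   0.484 -0.416]
 [-0.395 -0.288 -0.872  0.282]
 [ 0.     0.     0.     1.   ]] [0.297, 0.91, 0.834, 1.077, -0.835, 1.865, -1.351]
[0.0815 0.0077 0.118 ] [0.0815 0.0077 0.218 ]
```

```bash
python3 -m inch '[[0,0,0,8.5],[0,0,0,8.5],[0,0,0,8.5],[0,0,0,8.5],[0,0,0,2.1],[0.027,0.0025,0.039,0],[0.027,0.0025,0.039,0],[0.027,0.0025,0.039,0],[0,0,0,0]]'|head -1; python3 st.py
python3 - <<'E'
from h import *
T=wpose();t=T[:3,2];G=np.array([.5873,-.3842,.056])
print(go(T,T[:3,:3],G+.005*t))
c=bot.read_camera("wrist");W=T@np.array(c["hand_eye"])
print("grip px",proj(c,G,W),"tip px",proj(c,np.array([.588,-.419,.08]),W))
cv2.imwrite("pics/w1.png",c["color"][:,:,::-1])
from sim import *
q=bot.get_obs()["q"]
E
```

```text
t: 21.05
turn -0.4
[[ 0.132 -0.988 -0.079  0.593]
 [-0.858 -0.154  0.491 -0.428]
 [-0.497  0.003 -0.868  0.133]
 [ 0.     0.     0.     1.   ]] [0.291, 1.065, 0.851, 1.182, -0.919, 1.714, -1.844]
[-0.0003 -0.0016  0.0937]
grip px [318.91836236 248.89832487] tip px [327.42959646 243.17126023]
```

View pics/w1.png

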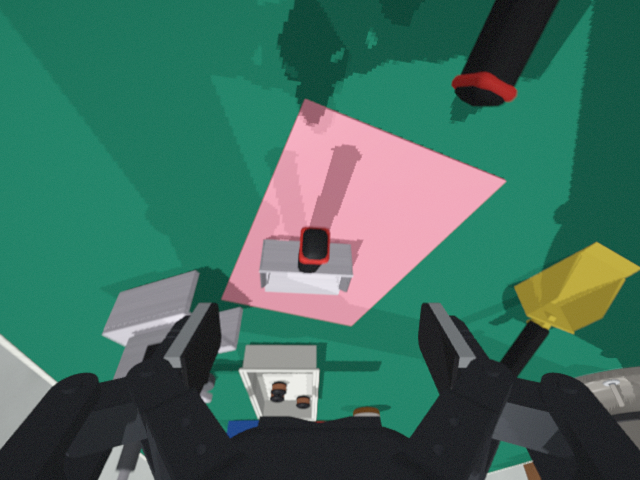

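The wrist view shows the silver scoop's handle end (red-ringed) at (315,246), between the jaws. It is about 4 mm off in tool y from my estimate. The green scoop's handle at (490,80) lies off to the side. Going in to grip.

```bash
python3 -m inch '[[0,-0.0015,0.0313,0],[0,-0.0015,0.0313,0],[0,-0.0015,0.0313,0],[0,0,0,0]]'; python3 -m inch '[[0,0,0,0],[0,0,0,0],[0,0,0,0],[0,0,0,0],[0,0,0,0],[0,0,0,0],[0,0,0,0],[0,0,0,0]]' 0 100; python3 st.py; python3 - <<'E'
from h import *
c=bot.read_camera("wrist");cv2.imwrite("pics/w2.png",c["color"][:,:,::-1])
E
```

```text
t: 21.5
eef_pos: [0.5941, -0.3824, 0.0595]
tool_rot: [-0.166, 0.736, -0.627, -0.191]
contact_force: [0.4, 0.6, -0.2]
gripper_width: 1.001
grasp_force: 0.0
t: 22.3
eef_pos: [0.5933, -0.3873, 0.0615]
tool_rot: [-0.165, 0.736, -0.629, -0.188]
contact_force: [0.6, -1.9, 5.9]
gripper_width: 0.172
grasp_force: 97.2
turn 0.8
[[ 0.137 -0.988 -0.068  0.593]
 [-0.864 -0.153  0.479 -0.387]
 [-0.484 -0.007 -0.875  0.061]
 [ 0.     0.     0.     1.   ]] [0.221, 1.095, 0.829, 1.317, -0.964, 1.576, -1.794]
```

View pics/w2.png

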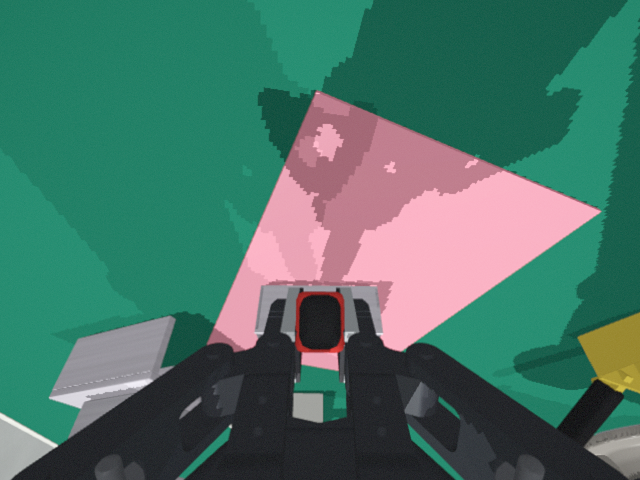

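The wrist view shows the handle pinched squarely: red end ring at (320,320), jaws on both sides, 14.7 mm opening. Next I'll lift straight up, and re-measure the pan and rejects relative to each other in the scene camera.

```bash
python3 -m inch '[[-0.0194,-0.0003,-0.035,0],[-0.0194,-0.0003,-0.035,0],[-0.0194,-0.0003,-0.035,0],[-0.0194,-0.0003,-0.035,0],[0,0,0,0]]'; python3 st.py; python3 - <<'E'
from h import *
s=bot.read_camera("scene")
C=[on(s,280+u/5,240+v/5,.034) for u,v in[(178,100),(620,220),(578,378),(112,240)]]
for p in C:print("pan rim",p.round(4))
c0=np.mean(C,0);d=(C[1]+C[2]-C[0]-C[3]);yaw=np.arctan2(d[1],d[0]);print("centre",c0.round(4),"yaw",np.degrees(yaw))
X=np.array([np.cos(yaw),np.sin(yaw)]);Y=np.array([-X[1],X[0]])
for u,v in[(390,276),(455,297),(545,258)]:
    p=(on(s,280+u/5,240+v/5,.022)-c0)[:2];print("ind in pan",(p@X).round(4),(p@Y).round(4))
a=cv2.resize(s["color"][180:330,190:410],None,fx=2.6,fy=2.6,interpolation=cv2.INTER_CUBIC)
c=bot.read_camera("top");b=cv2.resize(c["color"][130:280,350:480],None,fx=1.7,fy=2.6,interpolation=cv2.INTER_CUBIC)
cv2.imwrite("pics/l1.png",np.hstack([a,b])[:,:,::-1])
E
```

```text
t: 22.85
eef_pos: [0.5941, -0.3886, 0.2265]
tool_rot: [-0.165, 0.737, -0.629, -0.185]
contact_force: [-0.0, -0.8, -1.0]
gripper_width: 0.169
grasp_force: 97.9
turn 1.3
[[ 0.14  -0.988 -0.064  0.594]
 [-0.866 -0.154  0.475 -0.389]
 [-0.479 -0.011 -0.877  0.226]
 [ 0.     0.     0.     1.   ]] [0.206, 0.934, 0.904, 1.231, -0.885, 1.768, -1.894]
pan rim [ 0.5432 -0.1109  0.034 ]
pan rim [0.5108 0.1333 0.034 ]
pan rim [0.616  0.1496 0.034 ]
pan rim [ 0.646  -0.0972  0.034 ]
centre [0.579  0.0187 0.034 ] yaw 97.24064715448534
ind in pan 0.0173 -0.0151
ind in pan 0.0528 -0.0165
ind in pan 0.0904 0.0245
```

View pics/l1.png

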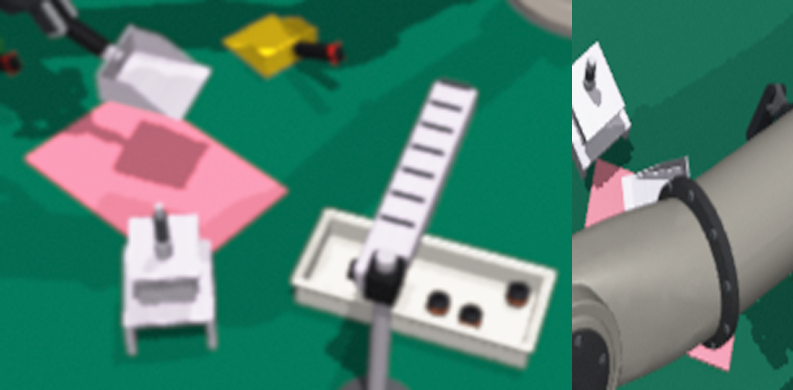

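The picture shows the scoop held level and clear of the pad, with the three rejects at (438,303), (470,316) and (517,293) in the left half. The rejects sit at pan x ≈ 18, 54 and 92 mm. Before the approach I'll check the clearance to the fixture.

```bash
python3 - <<'E'
from h import *
c=bot.read_camera("top");s=bot.read_camera("scene");S=3.33
for u,v in[(482,88),(548,195),(455,258),(388,147)]:
    print("fix top-view",[on(c,220+u/S,120+v/S,z)[:2].round(3).tolist() for z in(0,.08,.169)])
for u,v in[(130,352),(212,350),(125,245),(205,250),(128,218),(200,218)]:
    print("fix scene",[on(s,190+u/2.6,180+v/2.6,z)[:2].round(3).tolist() for z in(0,.08,.169)])
T=wpose();a=np.radians(2);Rm=T[:3,:3]@np.array([[np.cos(a),-np.sin(a),0],[np.sin(a),np.cos(a),0],[0,0,1]])
X=np.array([-.122,.9926,0]);X/=np.linalg.norm(X);Y=np.array([-X[1],X[0],0]);C=np.array([.579,.012,0])
def tcp(L,y,h):return C+X*(L-.1405)+Y*y+[0,0,.0635+h]
p=T[:3,3]
for L,y,h in[(-.16,.03,.06),(-.06,.003,.06),(-.008,.003,.009)]:
    n=tcp(L,y,h);print(L,n.round(4),(Rm.T@(n-p)).round(4));p=n
print("per m X",(Rm.T@X).round(4),"up",Rm.T[:,2].round(4))
E
```

```text
fix top-view [[0.792, -0.221], [0.766, -0.215], [0.736, -0.208]]
fix top-view [[0.703, -0.274], [0.682, -0.265], [0.658, -0.254]]
fix top-view [[0.651, -0.199], [0.633, -0.194], [0.613, -0.189]]
fix top-view [[0.742, -0.145], [0.719, -0.143], [0.693, -0.142]]
fix scene [[0.775, -0.21], [0.819, -0.172], [0.869, -0.13]]
fix scene [[0.735, -0.139], [0.783, -0.107], [0.836, -0.071]]
fix scene [[0.661, -0.289], [0.714, -0.245], [0.773, -0.197]]
fix scene [[0.628, -0.211], [0.684, -0.173], [0.746, -0.131]]
fix scene [[0.628, -0.307], [0.683, -0.262], [0.745, -0.212]]
fix scene [[0.592, -0.238], [0.65, -0.199], [0.715, -0.154]]
-0.16 [ 0.5859 -0.2899  0.1235] [-0.0376 -0.0059  0.13  ]
-0.06 [ 0.6005 -0.1874  0.1235] [-0.0875 -0.0271  0.0484]
-0.008 [ 0.5941 -0.1358  0.0725] [-0.0206 -0.0007  0.0699]
per m X [-0.8733 -0.001   0.4871] up [-0.4871  0.0127 -0.8733]
```

```bash
python3 -m inch '[[0,0,0,2],[-0.0095,-0.0015,0.0325,0],[-0.0095,-0.0015,0.0325,0],[-0.0095,-0.0015,0.0325,0],[-0.0095,-0.0015,0.0325,0],[-0.0292,-0.006,0.0161,0],[-0.0292,-0.006,0.0161,0],[-0.0292,-0.006,0.0161,0],[-0.0227,-0.0043,0.0127,0],[-0.0227,-0.0043,0.0127,0],[0,0,0,0],[0,0,0,0]]'; cat > pan.py <<'E'
from h import *
X=np.array([-.122,.9926,0]);X/=np.linalg.norm(X);Y=np.array([-X[1],X[0],0]);C=np.array([.579,.012,0])
def tcp(L,y,h):return C+X*(L-.1405)+Y*y+[0,0,.0635+h]
def now():
    T=wpose();d=T[:3,3]-C;return T,np.array([d@X+.1405,d@Y,d[2]-.0635])
def rel(L,y,h):
    T,_=now();return (T[:3,:3].T@(tcp(L,y,h)-T[:3,3])).round(4)
E
cat > ps.py <<'E'
from pan import *
T,n=now();o=bot.get_obs();t=T[:3,2]
print("L,y,h",n.round(4),"yroll",T[2,1].round(4),"lean",np.degrees(np.arccos(-t[2])).round(2),"yaw",np.degrees(np.arctan2(-T[0,1],T[1,1])).round(2),"f",o["contact_force"].round(1),"q",o["q"].round(2).tolist(),"t",o["t"])
E
python3 ps.py; python3 -c "
from pan import *
print(rel(-.008,.004,.009))"
```

```text
t: 24.25
eef_pos: [0.5934, -0.1353, 0.1239]
tool_rot: [-0.161, 0.725, -0.642, -0.193]
contact_force: [-0.3, -1.0, -1.4]
gripper_width: 0.171
grasp_force: 97.5
L,y,h [-0.0074  0.0037  0.0604] yroll 0.0134 lean 29.08 yaw 97.15 f [-0.3 -1.  -1.4] q [-0.22, 0.85, 0.88, 1.7, -0.99, 1.44, -1.98] t 24.25
[ 0.0255 -0.0004  0.0446]
```

```bash
python3 -m inch '[[0.0085,0,0.0149,0],[0.0085,0,0.0149,0],[0.0085,0,0.0149,0],[0,0,0,0]]' >/dev/null; python3 ps.py; python3 - <<'E'
from pan import *
print(rel(.012,.004,.0)) 
s=bot.read_camera("scene");a=cv2.resize(s["color"][240:330,280:420],None,fx=5.6,fy=5.6,interpolation=cv2.INTER_CUBIC)
cv2.imwrite("pics/e1.png",a[:,:,::-1])
E
```

```text
L,y,h [-0.009   0.0039  0.0068] yroll 0.0128 lean 29.08 yaw 96.97 f [ 2.5  0.2 -3.3] q [-0.19, 0.92, 0.83, 1.72, -1.05, 1.38, -1.93] t 24.65
[-0.0151  0.      0.0162]
```

View pics/e1.png

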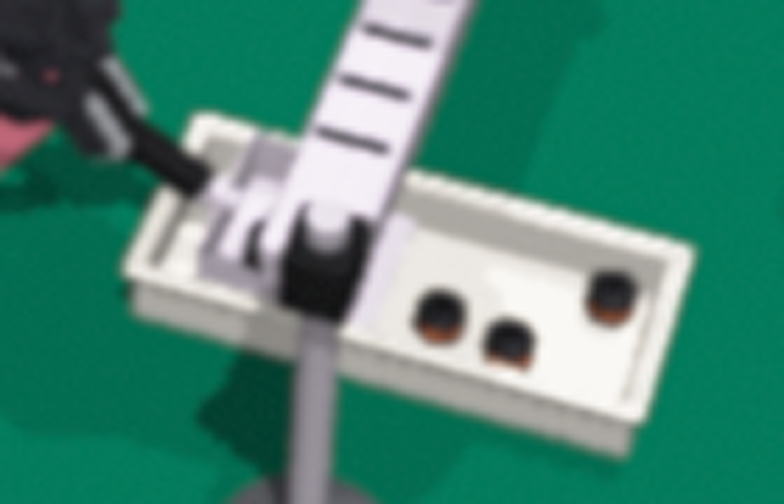

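The view shows the scoop inside the pan under the lamp. The lip runs from about (408,222) to (368,320), a good 15 mm short of the nearest reject at (440,310). Lowering to the floor.

```bash
python3 -m inch '[[0.002,0,0.0035,0],[0.002,0,0.0035,0],[0,0,0,0]]' >/dev/null; python3 ps.py;  python3 -m inch '[[0.001,0,0.0017,0],[0,0,0,0]]' >/dev/null; python3 ps.py
```

```text
L,y,h [-0.0089  0.0036  0.0038] yroll 0.0097 lean 29.2 yaw 97.08 f [0.4 0.9 8.1] q [-0.19, 0.92, 0.83, 1.72, -1.05, 1.38, -1.92] t 25.0
L,y,h [-0.0091  0.0035  0.0034] yroll 0.0087 lean 29.26 yaw 97.08 f [-1.2  1.5 16.1] q [-0.19, 0.92, 0.83, 1.72, -1.05, 1.38, -1.92] t 25.2
```

The handle is probably resting on the pan's rear rim. I'll go forward 16 mm slightly raised, then lower again.

```bash
python3 -m inch '[[-0.002,0,-0.0035,0],[-0.007,0,0.0039,0],[-0.007,0,0.0039,0],[0.001,0,0.0017,0],[0.001,0,0.0017,0],[0,0,0,0]]' >/dev/null; python3 ps.py;  python3 -m inch '[[0.001,0,0.0017,0],[0,0,0,0]]' >/dev/null; python3 ps.py
```

```text
L,y,h [0.0077 0.0038 0.0001] yroll 0.0113 lean 29.16 yaw 97.1 f [ 2.1  2.5 -0.1] q [-0.21, 0.91, 0.83, 1.74, -1.06, 1.36, -1.93] t 25.8
L,y,h [ 0.0071  0.0038 -0.0005] yroll 0.0103 lean 29.22 yaw 97.09 f [0.  2.6 7.4] q [-0.21, 0.92, 0.83, 1.74, -1.06, 1.36, -1.92] t 26.0
```

```bash
python3 -m inch '[[-0.0087,0,0.0049,0],[-0.0087,0,0.0049,0],[-0.0087,0,0.0049,0],[-0.0087,0,0.0049,0],[0,0,0,0]]' >/dev/null; python3 ps.py;  python3 -m inch '[[-0.0087,0,0.0049,0],[-0.0087,0,0.0049,0],[-0.0087,0,0.0049,0],[-0.0087,0,0.0049,0],[0,0,0,0]]' >/dev/null; python3 ps.py
```

```text
L,y,h [0.0446 0.0028 0.    ] yroll 0.0073 lean 28.88 yaw 96.95 f [ 2.1 -3.3  8.8] q [-0.28, 0.89, 0.83, 1.79, -1.08, 1.32, -1.95] t 26.5
L,y,h [ 0.0843  0.0024 -0.0001] yroll 0.0064 lean 28.87 yaw 96.93 f [ 1.7 -3.9 10.4] q [-0.34, 0.87, 0.82, 1.84, -1.1, 1.29, -1.97] t 27.0
```

```bash
python3 -m inch '[[-0.0061,0,0.0034,0],[-0.0061,0,0.0034,0],[0,0,0,0]]' >/dev/null; python3 ps.py;  python3 -m inch '[[-0.0052,0,0.0029,0],[-0.0052,0,0.0029,0],[0,0,0,0]]' >/dev/null; python3 ps.py; python3 -m inch '[[-0.0035,0,0.002,0],[0,0,0,0]]' >/dev/null; python3 ps.py
```

```text
L,y,h [0.0969 0.0023 0.0001] yroll 0.006 lean 28.79 yaw 96.85 f [ 2.5 -6.3 11.9] q [-0.36, 0.86, 0.82, 1.85, -1.11, 1.28, -1.99] t 27.3
L,y,h [1.084e-01 2.300e-03 1.000e-04] yroll 0.0057 lean 28.76 yaw 96.82 f [ 2.2 -7.8 11.7] q [-0.38, 0.85, 0.82, 1.86, -1.12, 1.27, -1.99] t 27.6
L,y,h [1.118e-01 2.300e-03 1.000e-04] yroll 0.0056 lean 28.73 yaw 96.8 f [ 1.9 -8.1 13.3] q [-0.39, 0.85, 0.82, 1.87, -1.12, 1.26, -2.0] t 27.8
```

```bash
python3 - <<'E'
from pan import *
c=bot.read_camera("scene");a=cv2.resize(c["color"][240:340,300:420],None,fx=4,fy=4,interpolation=cv2.INTER_CUBIC)
t=bot.read_camera("top");b=cv2.resize(t["color"][190:260,220:310],None,fx=4,fy=5.714,interpolation=cv2.INTER_CUBIC)[:400]
cv2.imwrite("pics/e2.png",np.hstack([a[:400],b[:400,:310]])[:,:,::-1])
E
```

```text
(no output)
```

View pics/e2.png

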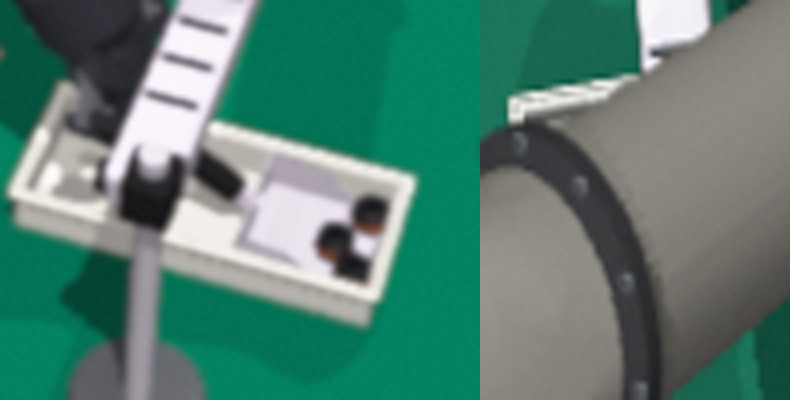

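All three rejects, at (370,213), (333,240) and (352,262), are bunched at the end wall and starting onto the bowl. Pushing on until the lip meets the wall.

```bash
python3 -m inch '[[-0.0026,0,0.0015,0],[0,0,0,0]]' >/dev/null; python3 ps.py;  python3 -m inch '[[-0.0017,0,0.001,0],[0,0,0,0]]' >/dev/null; python3 ps.py; python3 -m inch '[[-0.0017,0,0.001,0],[0,0,0,0]]' >/dev/null; python3 ps.py
```

```text
L,y,h [0.1139 0.0022 0.0002] yroll 0.0052 lean 28.65 yaw 96.76 f [  1.9 -10.2  14.3] q [-0.39, 0.85, 0.82, 1.87, -1.12, 1.26, -2.0] t 28.1
L,y,h [0.1141 0.0022 0.0002] yroll 0.0047 lean 28.5 yaw 96.69 f [  1.9 -14.7  14.7] q [-0.4, 0.85, 0.82, 1.87, -1.12, 1.26, -2.0] t 28.3
L,y,h [0.1143 0.0022 0.0002] yroll 0.0043 lean 28.34 yaw 96.61 f [  2.8 -19.   15.5] q [-0.4, 0.85, 0.82, 1.87, -1.12, 1.25, -2.0] t 28.5
```

The lip is against the wall and the force is rising. I'll lift a few mm and retreat inside the pan with a gentle ramp and an abrupt stop, so the parts slide deeper into the bowl.

```bash
python3 -m inch '[[-0.0019,0,-0.0035,0],[-0.0019,0,-0.0035,0],[-0.001,0,-0.0017,0],[0,0,0,0]]' >/dev/null; python3 ps.py; python3 -m inch '[[0.004,0,-0.0022,0],[0.011,0,-0.0061,0],[0.018,0,-0.01,0],[0.026,0,-0.0145,0],[0,0,0,0],[0,0,0,0]]' >/dev/null; python3 ps.py; python3 - <<'E'
from pan import *
c=bot.read_camera("scene");a=cv2.resize(c["color"][240:340,280:420],None,fx=5.6,fy=5.6,interpolation=cv2.INTER_CUBIC)
cv2.imwrite("pics/e3.png",a[:,:,::-1])
E
```

```text
L,y,h [0.1177 0.0023 0.0073] yroll 0.007 lean 28.42 yaw 96.74 f [ 6.5 -7.9 -3.5] q [-0.41, 0.84, 0.82, 1.87, -1.11, 1.26, -2.02] t 28.9
L,y,h [0.0536 0.0041 0.0074] yroll 0.0112 lean 28.93 yaw 96.92 f [ 1.2 -1.4 -3.1] q [-0.29, 0.87, 0.83, 1.8, -1.08, 1.32, -1.96] t 29.5
```

View pics/e3.png

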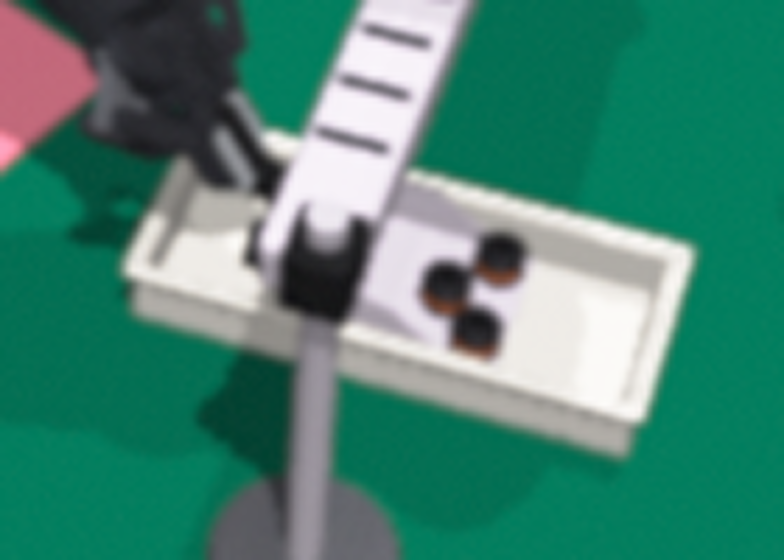

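All three rejects are on the scoop floor behind the lip, at (500,258), (447,288) and (475,332). I'll lift gently, then back out with the same ramp-and-stop to seat them deeper.

```bash
python3 -m inch '[[-0.0024,0,-0.0044,0],[-0.0044,0,-0.0079,0],[-0.0044,0,-0.0079,0],[-0.0044,0,-0.0079,0],[-0.0044,0,-0.0079,0],[-0.0044,0,-0.0079,0],[-0.0024,0,-0.0044,0],[0,0,0,0],[0,0,0,0]]' >/dev/null; python3 ps.py; python3 -m inch '[[0.0044,0.0015,-0.0024,0],[0.0113,0.0015,-0.0063,0],[0.0183,0.0015,-0.0102,0],[0.0253,0.0015,-0.0141,0],[0.0323,0.0015,-0.018,0],[0.0393,0.0015,-0.0219,0],[0,0,0,0],[0,0,0,0],[0,0,0,0]]' >/dev/null; python3 ps.py
python3 - <<'E'
from pan import *
# find drums in scene image: dark blobs near projected bowl
T,n=now();s=bot.read_camera("scene");R_=T[:3,:3]
def sc(x,y,z):  # scoop point to world (level scoop, yaw from tool y)
    o=T[:3,3]+np.array([0,0,-.0595]);yv=T[:3,1]*[1,1,0];yv/=np.linalg.norm(yv);xv=np.array([yv[1],-yv[0],0]);return o+xv*(x+.098)+yv*y+[0,0,z]
q=np.array([proj(s,sc(x,y,.02)) for x,y in[(-40,-37),(60,-37),(60,37),(-40,37)] for x,y in[(x/1e3,y/1e3)]])
print(q.round(0).tolist())
g=cv2.cvtColor(s["color"],cv2.COLOR_RGB2GRAY);m=np.zeros_like(g);cv2.fillConvexPoly(m,q.astype(np.int32),1)
b=((g<75)&(m>0)).astype(np.uint8);n_,l,st,ce=cv2.connectedComponentsWithStats(b)
o=sc(0,0,0);yv=T[:3,1]*[1,1,0];xv=np.array([yv[1],-yv[0],0])
for i in range(1,n_):
    if st[i,4]>8:
        p=on(s,*ce[i],o[2]+.016)-o;print("blob",st[i,4],ce[i].round(1),"scoop x,y",(p@xv).round(4),(p@yv).round(4))
E
```

```text
L,y,h [0.056  0.0033 0.0627] yroll 0.0112 lean 29.05 yaw 97.07 f [-0.2 -0.  -2.5] q [-0.33, 0.8, 0.88, 1.79, -1.02, 1.38, -2.03] t 30.45
L,y,h [-0.0938  0.0122  0.0627] yroll 0.0115 lean 29.1 yaw 97.06 f [ 0.5 -0.2 -2.6] q [-0.07, 0.9, 0.88, 1.59, -0.96, 1.51, -1.92] t 31.35
[[285.0, 261.0], [321.0, 271.0], [330.0, 251.0], [295.0, 242.0]]
blob 134 [306.7 258. ] scoop x,y 0.0087 -0.0043
```

The load is in: the force went from −1.2 to −2.6 N and one merged dark blob sits mid-bowl. I'll rehearse the carry over the lamp, the tip about the lip and the way back in the kinematic model.

```bash
cat > reh.py <<'E'
from sim import *
from h import bot
def mv(q,tgt,n,tag):
    a,b=F(q);d=b.T@(np.array(tgt)-a)/n;row=[float(v) for v in d.round(4)]+[0]
    for _ in range(n):q=run3(q,[row],w=.9,n=5)
    a,b=F(q);print(tag,n,row,"->",a.round(3),b[:,2].round(3),"y",b[:,1].round(3),q.round(2));return q
if __name__=="__main__":
    q=bot.get_obs()["q"]
    q=mv(q,(.58,-.24,.36),8,"lift");q=mv(q,(.4606,.2015,.36),14,"over");q=mv(q,(.4606,.2015,.15),7,"down")
    for i in range(21):
        q=run3(q,[[-.001,-.0139,0,-8.57]],w=.9,n=5)
        if i%5==0 or i==20:
            a,b=F(q);print(i,a.round(3),"lip",(a+b@[-.094,0,.1202]).round(3),b[:,2].round(3),q.round(2))
E
python3 reh.py
```

```text
lift 8 [-0.0124, 0.0025, -0.0265, 0] -> [ 0.58 -0.24  0.36] [-0.07   0.481 -0.874] y [-0.992 -0.124  0.011] [-0.08  0.68  1.    1.39 -0.81  1.82 -2.11]
over 14 [-0.0282, 0.0046, 0.0158, 0] -> [0.46  0.201 0.36 ] [-0.07   0.482 -0.874] y [-0.992 -0.124  0.011] [-1.3   0.14  1.2   1.95 -0.68  1.25 -2.86]
down 7 [0.0145, -0.0004, 0.0262, 0] -> [0.461 0.202 0.15 ] [-0.07   0.482 -0.874] y [-0.992 -0.124  0.011] [-0.95  0.52  0.93  2.16 -1.12  1.08 -2.32]
0 [0.474 0.204 0.15 ] lip [0.442 0.341 0.091] [-0.07   0.482 -0.874] [-0.92  0.53  0.89  2.13 -1.11  1.08 -2.19]
5 [0.529 0.241 0.166] lip [0.442 0.341 0.091] [-0.07   0.482 -0.874] [-0.84  0.54  0.75  1.98 -1.05  1.07 -1.6 ]
10 [0.543 0.3   0.198] lip [0.442 0.34  0.09 ] [-0.07   0.482 -0.874] [-0.83  0.49  0.62  1.89 -0.96  1.03 -1.05]
15 [0.507 0.35  0.228] lip [0.443 0.34  0.09 ] [-0.07   0.482 -0.874] [-0.85  0.39  0.49  1.9  -0.86  0.95 -0.49]
20 [0.442 0.364 0.241] lip [0.443 0.34  0.09 ] [-0.07   0.482 -0.874] [-0.85  0.26  0.35  2.01 -0.78  0.85  0.13]
```

```bash
python3 -m inch '[[-0.006,0.001,-0.013,0],[-0.0124,0.0025,-0.0265,0],[-0.0124,0.0025,-0.0265,0],[-0.0124,0.0025,-0.0265,0],[-0.0124,0.0025,-0.0265,0],[-0.0124,0.0025,-0.0265,0],[-0.0124,0.0025,-0.0265,0],[-0.0124,0.0025,-0.0265,0],[-0.006,0.001,-0.013,0],[0,0,0,0]]' >/dev/null; python3 ps.py; python3 - <<'E'
from reh import *
q=bot.get_obs()["q"];q=mv(q,(.4606,.2015,.36),14,"over");q=mv(q,(.4606,.2015,.15),7,"down")
E
```

```text
L,y,h [-0.1108  0.0289  0.2988] yroll 0.0076 lean 28.92 yaw 97.08 f [-0.6 -0.1 -3.1] q [-0.08, 0.68, 1.0, 1.39, -0.81, 1.82, -2.11] t 32.4
over 14 [-0.0283, 0.0046, 0.0159, 0] -> [0.461 0.202 0.36 ] [-0.066  0.479 -0.875] y [-0.992 -0.123  0.008] [-1.3   0.13  1.19  1.95 -0.67  1.24 -2.87]
down 7 [0.0145, -0.0002, 0.0262, 0] -> [0.461 0.202 0.15 ] [-0.066  0.479 -0.875] y [-0.992 -0.123  0.008] [-0.95  0.52  0.92  2.16 -1.12  1.07 -2.32]
```

```bash
python3 -m inch '[[-0.0079,0.0013,0.0044,0],[-0.0178,0.0029,0.01,0],[-0.0276,0.0045,0.0155,0],[-0.0355,0.0058,0.0199,0],[-0.0355,0.0058,0.0199,0],[-0.0355,0.0058,0.0199,0],[-0.0355,0.0058,0.0199,0],[-0.0355,0.0058,0.0199,0]]' >/dev/null; python3 -m inch '[[-0.0355,0.0058,0.0199,0],[-0.0355,0.0058,0.0199,0],[-0.0355,0.0058,0.0199,0],[-0.0276,0.0045,0.0155,0],[-0.0178,0.0029,0.01,0],[-0.0118,0.0019,0.0066,0],[0,0,0,0],[0,0,0,0]]'; python3 ps.py;  python3 - <<'E'
from reh import *
q=bot.get_obs()["q"];q=mv(q,(.4606,.2015,.15),8,"down")
E
```

```text
t: 34.0
eef_pos: [0.4601, 0.2005, 0.3574]
tool_rot: [-0.161, 0.725, -0.642, -0.192]
contact_force: [0.7, 0.4, -3.9]
gripper_width: 0.172
grasp_force: 98.7
L,y,h [0.3421 0.095  0.2939] yroll 0.0131 lean 29.0 yaw 97.16 f [ 0.7  0.4 -3.9] q [-1.29, 0.14, 1.2, 1.95, -0.68, 1.25, -2.86] t 34.0
down 8 [0.0125, -0.0004, 0.0227, 0] -> [0.46  0.201 0.15 ] [-0.072  0.479 -0.875] y [-0.992 -0.125  0.013] [-0.95  0.52  0.93  2.16 -1.12  1.08 -2.32]
```

```bash
python3 -m inch '[[0.0062,0,0.0113,0],[0.0125,-0.0004,0.0227,0],[0.0125,-0.0004,0.0227,0],[0.0125,-0.0004,0.0227,0],[0.0125,-0.0004,0.0227,0],[0.0125,-0.0004,0.0227,0],[0.0125,-0.0004,0.0227,0],[0.0125,-0.0004,0.0227,0],[0.0062,0,0.0113,0],[0,0,0,0]]'; python3 - <<'E'
from pan import *
T,_=now();print("lip est",(T[:3,3]+T[:3,:3]@[-.094,0,.1202]).round(4))
# re-measure red bin (rim) in scene view
s=bot.read_camera("scene");im=cv2.cvtColor(s["color"],cv2.COLOR_RGB2HSV)
m=(((im[...,0]<6)|(im[...,0]>174))&(im[...,1]>150)&(im[...,2]>60)).astype(np.uint8);m[:,:440]=0;m[:250]=0;m[:,540:]=0
cn=max(cv2.findContours(m,0,1)[0],key=cv2.contourArea);p=cv2.approxPolyDP(cv2.convexHull(cn),4,True)[:,0]
for a in p:print(a,on(s,*map(float,a),.062)[:2].round(3),on(s,*map(float,a),0)[:2].round(3))
E
```

```text
t: 35.0
eef_pos: [0.4609, 0.1996, 0.1491]
tool_rot: [-0.16, 0.724, -0.643, -0.191]
contact_force: [-0.9, 1.0, -3.3]
gripper_width: 0.173
grasp_force: 98.7
lip est [0.4431 0.3388 0.0893]
[523 283] [0.389 0.409] [0.329 0.416]
[513 326] [0.535 0.414] [0.484 0.421]
[459 314] [0.561 0.289] [0.511 0.289]
[466 288] [0.473 0.283] [0.418 0.282]
[497 276] [0.397 0.344] [0.337 0.347]
```

The lip is at (0.443, 0.339), over the red bin, whose corner checks in both views. Tipping about the lip now.

```bash
python3 -m inch '[[-0.001,-0.0139,0,-8.5],[-0.001,-0.0139,0,-8.5],[-0.001,-0.0139,0,-8.5],[-0.001,-0.0139,0,-8.5],[-0.001,-0.0139,0,-8.5],[-0.001,-0.0139,0,-8.5],[-0.001,-0.0139,0,-8.5],[-0.001,-0.0139,0,-8.5],[-0.001,-0.0139,0,-8.5],[-0.001,-0.0139,0,-8.5]]' >/dev/null; python3 -m inch '[[-0.001,-0.0139,0,-8.5],[-0.001,-0.0139,0,-8.5],[-0.001,-0.0139,0,-8.5],[-0.001,-0.0139,0,-8.5],[-0.001,-0.0139,0,-8.5],[-0.001,-0.0139,0,-8.5],[-0.001,-0.0139,0,-8.5],[-0.001,-0.0139,0,-8.5],[-0.001,-0.0139,0,-8.5],[-0.001,-0.0139,0,-8.5],[0,0,0,0],[0,0,0,0]]'; cat > bin.py <<'E'
from pan import *
T,_=now();print("lip est",(T[:3,3]+T[:3,:3]@[-.094,0,.1202]).round(4))
def blobs(cam,box):
    s=bot.read_camera(cam);g=s["color"].astype(int).max(2);u0,v0,u1,v1=box;b=np.zeros(g.shape,np.uint8);b[v0:v1,u0:u1]=g[v0:v1,u0:u1]<65
    n,l,st,ce=cv2.connectedComponentsWithStats(b)
    print(cam,[(st[i].tolist(),on(s,*ce[i],.022)[:2].round(3).tolist()) for i in range(1,n) if st[i,4]>8])
blobs("top",(116,246,176,292));blobs("scene",(458,268,528,330));blobs("scene",(300,255,410,325))
E
python3 bin.py
```

```text
t: 37.25
eef_pos: [0.4602, 0.3649, 0.2427]
tool_rot: [-0.205, 0.704, 0.664, 0.145]
contact_force: [-0.4, -0.6, -1.8]
gripper_width: 0.164
grasp_force: 98.8
lip est [0.445  0.3405 0.0929]
top [([150, 246, 12, 46, 205], [0.444, 0.326]), ([175, 247, 1, 10, 10], [0.499, 0.275]), ([164, 277, 4, 6, 13], [0.425, 0.296])]
scene [([470, 283, 7, 5, 24], [0.419, 0.296]), ([458, 286, 7, 25, 40], [0.478, 0.279]), ([480, 287, 8, 7, 45], [0.423, 0.326]), ([469, 291, 7, 4, 23], [0.445, 0.3])]
scene [([330, 280, 16, 18, 167], [0.599, -0.019]), ([323, 305, 8, 20, 88], [0.684, -0.006])]
```

The scene view shows three dark parts inside the red bin, at (0.419,0.296), (0.423,0.326) and (0.445,0.300), and the force is back to the empty scoop. Turning back while rising, then returning to the pad.

```bash
python3 -m inch '[[-0.001,0.0139,-0.005,8.5],[-0.001,0.0139,-0.005,8.5],[-0.001,0.0139,-0.005,8.5],[-0.001,0.0139,-0.005,8.5],[-0.001,0.0139,-0.005,8.5],[-0.001,0.0139,-0.005,8.5],[-0.001,0.0139,-0.005,8.5],[-0.001,0.0139,-0.005,8.5],[-0.001,0.0139,-0.005,8.5],[-0.001,0.0139,-0.005,8.5]]' >/dev/null; python3 -m inch '[[-0.001,0.0139,-0.005,8.5],[-0.001,0.0139,-0.005,8.5],[-0.001,0.0139,-0.005,8.5],[-0.001,0.0139,-0.005,8.5],[-0.001,0.0139,-0.005,8.5],[-0.001,0.0139,-0.005,8.5],[-0.001,0.0139,-0.005,8.5],[-0.001,0.0139,-0.005,8.5],[-0.001,0.0139,-0.005,8.5],[-0.001,0.0139,-0.005,8.5],[0,0,0,0]]' >/dev/null; python3 ps.py;python3 - <<'E'
from reh import *
q=bot.get_obs()["q"];print(F(q)[0].round(3));q=mv(q,(.46,.15,.37),4,"up");q=mv(q,(.56,-.25,.36),11,"back");q=mv(q,(.5933,-.3873,.16),7,"pad hi");q=mv(q,(.5933,-.3873,.0635),4,"pad")
E
```

```text
L,y,h [0.2932 0.0919 0.1754] yroll 0.0122 lean 29.02 yaw 96.84 f [ 0.3  0.7 -1.4] q [-0.98, 0.38, 1.06, 2.08, -0.9, 1.2, -2.46] t 39.5
[0.469 0.152 0.239]
up 4 [-0.0156, 0.0027, -0.0287, 0] -> [0.46 0.15 0.37] [-0.068  0.48  -0.874] y [-0.993 -0.119  0.012] [-1.25  0.1   1.24  1.94 -0.63  1.3  -2.82]
back 11 [0.0329, -0.0047, -0.0173, 0] -> [ 0.56 -0.25  0.36] [-0.068  0.48  -0.874] y [-0.993 -0.119  0.012] [-0.08  0.67  1.03  1.43 -0.8   1.82 -2.07]
pad hi 7 [0.0314, -0.0027, 0.0152, 0] -> [ 0.593 -0.387  0.16 ] [-0.068  0.48  -0.874] y [-0.993 -0.119  0.012] [ 0.2   1.    0.89  1.28 -0.92  1.7  -1.88]
pad 4 [0.0117, -0.0004, 0.0211, 0] -> [ 0.593 -0.387  0.064] [-0.068  0.48  -0.874] y [-0.993 -0.119  0.012] [ 0.22  1.1   0.84  1.32 -0.97  1.59 -1.83]
```

```bash
python3 -m inch '[[-0.0156,0.0027,-0.0287,0],[-0.0156,0.0027,-0.0287,0],[-0.0156,0.0027,-0.0287,0],[-0.0156,0.0027,-0.0287,0]]' >/dev/null; python3 -m inch '[[0.0329,-0.0047,-0.0173,0],[0.0329,-0.0047,-0.0173,0],[0.0329,-0.0047,-0.0173,0],[0.0329,-0.0047,-0.0173,0],[0.0329,-0.0047,-0.0173,0],[0.0329,-0.0047,-0.0173,0],[0.0329,-0.0047,-0.0173,0],[0.0329,-0.0047,-0.0173,0],[0.0329,-0.0047,-0.0173,0],[0.0329,-0.0047,-0.0173,0],[0.0329,-0.0047,-0.0173,0],[0,0,0,-2]]' >/dev/null; python3 ps.py;python3 - <<'E'
from reh import *
q=bot.get_obs()["q"];print(F(q)[0].round(3));q=mv(q,(.5933,-.3873,.16),8,"pad hi");q=mv(q,(.5933,-.3873,.0665),4,"pad")
E
```

```text
L,y,h [-0.1213  0.0492  0.2943] yroll -0.0055 lean 28.84 yaw 98.71 f [-1.1  0.4 -2.2] q [-0.07, 0.67, 1.01, 1.42, -0.8, 1.82, -2.03] t 41.1
[ 0.562 -0.254  0.358]
pad hi 8 [0.0269, -0.0012, 0.0135, 0] -> [ 0.593 -0.387  0.16 ] [-0.068  0.477 -0.876] y [-0.988 -0.151 -0.006] [ 0.2   1.    0.88  1.28 -0.92  1.69 -1.85]
pad 4 [0.0112, 0.0001, 0.0204, 0] -> [ 0.593 -0.387  0.066] [-0.068  0.477 -0.876] y [-0.988 -0.151 -0.006] [ 0.22  1.09  0.84  1.32 -0.96  1.58 -1.8 ]
```

```bash
python3 -m inch '[[0.0269,-0.0012,0.0135,0],[0.0269,-0.0012,0.0135,0],[0.0269,-0.0012,0.0135,0],[0.0269,-0.0012,0.0135,0],[0.0269,-0.0012,0.0135,0],[0.0269,-0.0012,0.0135,0],[0.0269,-0.0012,0.0135,0],[0.0269,-0.0012,0.0135,0]]' >/dev/null; python3 -m inch '[[0.0112,0,0.0204,0],[0.0112,0,0.0204,0],[0.0112,0,0.0204,0],[0.0112,0,0.0204,0],[0,0,0,0],[0,0,0,0]]'; python3 -m inch '[[0.0012,0,0.0022,0],[0,0,0,0],[0,0,0,0]]';
```

```text
t: 42.5
eef_pos: [0.5939, -0.3799, 0.0676]
tool_rot: [-0.165, 0.736, -0.629, -0.189]
contact_force: [-0.1, -0.5, -0.6]
gripper_width: 0.169
grasp_force: 98.6
t: 42.8
eef_pos: [0.594, -0.3805, 0.066]
tool_rot: [-0.165, 0.736, -0.629, -0.188]
contact_force: [-0.2, 0.0, -1.2]
gripper_width: 0.17
grasp_force: 98.6
```

Lowering in small steps until the pad takes the weight.

```bash
python3 -m inch '[[0.0012,0,0.0022,0],[0,0,0,0],[0,0,0,0]]' | sed -n 2p\;4p; python3 -m inch '[[0.001,0,0.0017,0],[0,0,0,0],[0,0,0,0]]'| sed -n 2p\;4p; python3 -m inch '[[0.0007,0,0.0013,0],[0,0,0,0],[0,0,0,0]]'| sed -n 2p\;4p
```

```text
eef_pos: [0.594, -0.3804, 0.0633]
contact_force: [1.5, -1.3, 1.7]
eef_pos: [0.5943, -0.3809, 0.0619]
contact_force: [1.3, -3.5, 5.5]
eef_pos: [0.5944, -0.381, 0.0617]
contact_force: [1.4, -2.7, 11.4]
```

```bash
python3 -m inch '[[0,0,0,0],[0,0,0,0],[0,0,0,0],[0,0,0,0],[0,0,0,0],[0,0,0,0]]' 0.06 20; python3 -m inch '[[0,0,-0.01,0],[0,0,-0.03,0],[0,0,-0.04,0],[0,0,-0.04,0],[0,0,-0.04,0],[0,0,-0.04,0],[0,0,0,0],[0,0,0,0],[0,0,0,0],[0,0,0,0]]'; python3 bin.py; python3 - <<'E'
from pan import *
c=bot.read_camera("wrist");T=wpose();W=T@np.array(c["hand_eye"]);im=cv2.cvtColor(c["color"],cv2.COLOR_RGB2HSV)
# pad in the wrist view and the scoop's grey-white within it
m=((im[...,0]>160)&(im[...,1]>40)&(im[...,2]>90)).astype(np.uint8);cn=max(cv2.findContours(m,0,1)[0],key=cv2.contourArea)
h=cv2.convexHull(cn);p=cv2.approxPolyDP(h,12,True)[:,0]
for a in p:print("pad",a,on(c,*map(float,a),.002,W)[:2].round(3))
i=np.zeros_like(m);cv2.fillConvexPoly(i,h,1)
w=((im[...,1]<35)&(im[...,2]>120)&(i>0)).astype(np.uint8);n,l,st,ce=cv2.connectedComponentsWithStats(w)
k=1+st[1:,4].argmax();cc=max(cv2.findContours((l==k).astype(np.uint8),0,1)[0],key=cv2.contourArea)
print("scoop",st[k],[(r.round(0).tolist(),on(c,*map(float,r),.002,W)[:2].round(3).tolist(),on(c,*map(float,r),.034,W)[:2].round(3).tolist()) for r in cv2.boxPoints(cv2.minAreaRect(cc))])
E
```

```text
t: 44.3
eef_pos: [0.5938, -0.3802, 0.0591]
tool_rot: [-0.165, 0.736, -0.629, -0.189]
contact_force: [-0.3, 0.3, -0.7]
gripper_width: 0.702
grasp_force: 0.0
t: 45.3
eef_pos: [0.6078, -0.4753, 0.2328]
tool_rot: [-0.166, 0.735, -0.629, -0.19]
contact_force: [-0.2, -0.2, -0.2]
gripper_width: 0.703
grasp_force: 0.0
lip est [ 0.5865 -0.3363  0.1736]
top [([175, 247, 1, 11, 11], [0.498, 0.275]), ([152, 278, 10, 9, 72], [0.419, 0.32])]
scene [([470, 284, 6, 3, 11], [0.419, 0.295]), ([458, 286, 7, 25, 41], [0.477, 0.279]), ([480, 288, 8, 6, 37], [0.423, 0.326]), ([469, 291, 7, 4, 22], [0.445, 0.3])]
scene [([330, 280, 16, 18, 168], [0.599, -0.019]), ([322, 304, 9, 21, 113], [0.684, -0.007])]
pad [320  99] [ 0.607 -0.459]
pad [460 157] [ 0.455 -0.42 ]
pad [351 282] [ 0.516 -0.18 ]
pad [250 256] [ 0.669 -0.219]
scoop [ 285  210   69   45 2528] [([285.0, 254.0], [0.621, -0.231], [0.622, -0.271]), ([285.0, 210.0], [0.628, -0.315], [0.628, -0.346]), ([353.0, 210.0], [0.547, -0.328], [0.556, -0.358]), ([353.0, 254.0], [0.528, -0.246], [0.539, -0.285])]
```

The scoop sits on the pad with its bowl at x 0.53–0.63, y −0.23 to −0.34. The top view finds only one dark blob in the red bin, so I'll check the non-red pixels there.

```bash
python3 - <<'E'
from h import *
for cam,(u0,v0,u1,v1) in(("top",(112,240,180,298)),("scene",(455,266,530,332))):
    s=bot.read_camera(cam);a=s["color"][v0:v1,u0:u1].astype(int);hs=cv2.cvtColor(s["color"],cv2.COLOR_RGB2HSV)[v0:v1,u0:u1]
    ch=np.where((hs[...,2]<75),'#',np.where((hs[...,0]<4)|(hs[...,0]>176),'.',np.where((hs[...,0]<22)&(hs[...,1]>60),'o',' ')))
    print(cam);print("\n".join("".join(r) for r in ch[::1]))
E
```

```text
top
                   #########                                        
                    ######                                          
                                                    # o             
                                         #oooo..........o#          
                             # ooo........................##        
                  # ooo.....................................###     
         oooo.................................................##    
   ...........................................................##    
   ...........................................................###   
   ...........................................................###   
   ...........................................................####  
   ............................................................#### 
   ...........................................................##### 
   ...........................................................######
   ......................................................#.....#####
   ..........................................................
[... 6908 characters left out ...]
...................oo          
                         .....................................oo           
                             .................................o            
                                  ...........................oo            
                                      .......................o             
                                           .................oo             
                                               .............o              
                                                   ........oo              
                                                        ...o               
                                                           o
```

All three rejects are in the red bin: one standing and two on their sides with copper showing. The scoop is back on the pad and the robot is clear.

```bash
python3 -c "
from station import bot
print(bot.get_obs()['t'],bot.hand_in())"
```

```text
the job is handed in; nothing more can be done
45.6 None
```

I handed the job in at 45.6 s: all three rejects are in the red bin and the scoop is flat on its pad and released. No lamp contact showed in the forces, and I planned every move clear of the fixture, jar and blue bin but did not re-measure their positions at the end.

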